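# Grease tin from the back of the packed caddy

## Task

Fetch the grease tin with the blue lid from the back of the blue caddy and stand it in the round metal drip dish. The washer jar, the thread-lock bottle and the tape measure beside it in the caddy stand in its way: first stand all three upright on the black rubber-topped board on the other cart, then slide the tin forward from under its steel keeper tongue and take it to the dish. Finally put the three back upright in the caddy, each where it stood before, the jar and the bottle seated down in the same round bays they came from.

Things in the scene. Friction and masses are not known exactly. Their poses are not given: they have to be found in the camera images.
- tin_mid (a point): White round grease tin with blue press lid, 68 mm across (66 below the lid), 56 mm high, up to 0.25 kg. Point: its centre, 28 mm above its base; z up. It stands on the ply at the back of the caddy, the rear 22 mm of its lid under the keeper tongue, so it must slide forward (caddy -x) over 24 mm before it can be lifted; it slides easily when gripped, and 32 mm is plenty.
- jar_mid (a point): Washer jar: white with a red lid, 78 mm high; lid 60 mm across and 16 mm high, 56 mm across below it. Point: its centre, 39 mm above its base; z up. It stands in one of the caddy's two round bays (which one varies).
- bottle_mid (a point): Thread-lock bottle: off-white with blue label and red pointed cap, 143 mm high; round body 49 mm across up to 110 mm, cap 23 mm across from 110 to 125 mm, 12 mm spout above. Point: on its axis 71.5 mm above its base; z up. It stands in the other round bay.
- tape_mid (a point): Tape measure: yellow and black case upright on its edge, 32 mm thick (own x), 77 mm long (own y), 68 mm high. Point: its centre, 34 mm above its base; z up. It stands on the ply between the bays, length along the caddy's x, 6 mm in front of the tin. Grip it across the 32 mm; jar and bottle stand only 10 to 15 mm beside it, too close for fingers.
- caddy: Caddy fixed to the bench: ply base 170 (x) x 194 (y) mm, top at z = 20 mm, blue sheet edge 37 mm high round it (40 at the back). Origin: centre of its underside; x to its back, y to its left, z up. Two round bays 72 mm across, floor at z = 10 mm, centred at x = -35, y = +56 and -56 mm. Tape measure's place: x = -37, y = 0 on the ply. Tin's place: x = 42, y = 0.
- keeper (a point): Middle of the front edge of the caddy's keeper, a bent steel tongue over the tin's place: 40 mm wide (along y), running from here 30 mm back to the rear wall, underside 79 mm and top 85 mm above the bench. Axes as the caddy's. On either side of the tin is a low aluminium guide rail, inner face 38 mm from the middle, top 32 mm above the bench.
- dish: Drip dish: shallow round aluminium dish fixed to the bench in front of the caddy, 90 mm across the rim, 11 mm high; flat floor 80 mm across, 3 mm above the bench. Origin: centre of its underside; z up.
- mat: Parking board with a black rubber top and a thin grey border line, 190 (x) x 180 (y) x 20 mm, flat and fixed on the cart to the robot's left, free to stand things on. Origin: centre of its underside; the rubber top is 20 mm above the cart top; z up.

How it is judged:
By the outcome, as a careful person would: the job done as asked, in the order asked, and still so for the second after the job is handed in, with the robot touching nothing.
It also fails if it takes over 152 s, if anything falls off the work surface, if the arm or the gripper's body presses on something with over 40 N, if the wrist force passes 120 N, or if a joint passes its speed limit or range.

## Robot

A 6-joint arm with a two-finger parallel gripper is mounted at the origin on a cart in front of the work surface, level with it; the furniture and walls round the work are solid. World frame = base frame: x ahead of the robot, y to its left, z up, the work surface at z = 0. Lengths are in mm, angles in rad, forces in N, time in s.
With the tool pointing down it reaches from about 275 to 1000 mm from the base axis. Payload 8.4 kg.
Tool frame: the origin (TCP) lies midway between the tips of the shut fingers; the grasp point (between the pads) lies 19 mm behind it; z points along the fingers, y is the line along which they close (so a half turn about z gives the same grasp; the last joint's range is limited). The gripper opens to 85 mm and grips with 20 to 120 N. Pads are 22 mm wide; open, the fingers measure 114 mm over their backs; the gripper's body (76 mm by 85 mm) begins 54 mm behind the grasp point. The pads swing forward as they close: fully open they stand 13 mm farther back than shut.
Start: joints at [1.307, 0.353, 1.633, -0, 1.155, -0.002], TCP at [161.761, 603.706, 199.981] pointing down, gripper open.
Joint ranges: [-2.63, 2.63], [-0.92, 2.1], [0.06, 2.66], [-1.3, 4.44], [0, 2.69], [-3.02, 3.02]. Speed limits (rad/s): [2.22, 2.22, 2.79, 3.14, 3.14, 3.14].

## Interface

Orientations are given as [roll, pitch, yaw] about the fixed x, y, z axes, in that order (R = Rz(yaw) Ry(pitch) Rx(roll)).
In Python, from rig import monitor, imaging, r gives the robot as it stands.
- The arm moves only by the tool drive_tool, never from a script. Its argument "plan" is a list of rows, each an object of numbers: "x", "y", "z": the shift along the tool's x, y, z in units of 50 mm (1.0 is 50 mm); "ax", "ay", "az": the turn, a rotation vector about the tool's x, y, z in units of 6 degrees (1.0 is 6 degrees); "hand": the finger opening in mm, from 0 to 85.4. In form: [{"x": .., "y": .., "z": .., "ax": .., "ay": .., "az": .., "hand": ..}, ...]. A call has 1 to 8 rows; each row is the pose to reach, as a shift and turn from the pose commanded when the call began, along the tool's axes at that moment; what a row does not reach only later rows make up. A row lasts 1/10 s, in which the tool goes at most 50 mm and 8.59 degrees, less where a joint would pass 70% of its speed; a pose out of reach is approached as far as the arm can. A call with a gripper value outside its range is refused whole. The fingers move at their own pace and stop on an object; "grip_force" is the grip in N (left out, the last holds). Time passes only in rows, so rows that repeat a pose let the fingers close. It gives the time, the measured TCP pose, the force, the opening and the grip force at its end, in the units of the state.
- monitor.sense(): the state, without advancing time (a new reading comes with each control period).
- imaging.grab_frame(name): name is "scene" or "top"; returns the picture (400x640x3 uint8, red, green, blue); there is no depth.
- imaging.camera_info(name): a dict with "mtx" (3x3 intrinsics, pixels), "R" (3x3) and "t" (3): a world point X has camera coordinates R X + t. Camera axes: x right, y down, z forward; pixel columns grow to the right and rows downward; lengths in mm; the calibration is good to about 2 mm. A picture is of the moment at which its call begins. camera_info takes no time and is no camera call.
- r.sign_off(): hands the job in; it is judged then, once.
The state is a dict: "clock": time; "qpos": joint angles; "qvel": joint speeds; "joint_efforts": joint torques, N m; "eef_pos": TCP position; "tcp_rot": TCP orientation; "contact_force": force on the tool from outside, world axes, zero at the start; "wrist_torque": the same for the moment, N m; "opening": opening from 0.0 (shut) to 1.0 (fully open); "grasp_force": force on a finger pad.
Only numpy, scipy, OpenCV 4.12 (cv2) and the standard library are available. Lean on these libraries where they do the work, as an engineer would, in place of code of your own. Each camera call takes 0.05 s, during which the arm holds its last target. There are 200 camera calls.

## Working session

There is one attempt and no reset: what is moved stays moved. The work goes in short steps, Python scripts to look and compute and a tool call to move; the robot and the scene stay as the last step left them, time stands still between calls to the robot, and variables do not carry over. Pictures are saved under pics/ and viewed, at most 14 in all, crops included, and the job is handed in when it is done.

Besides the shell and the picture viewer there is one more tool, called after "Request:" as name(argument=value, ...), one argument or row to a line, values as JSON. drive_tool: Moves the arm, as the interface text tells. Its arguments: {"type":"object","properties":{"plan":{"type":"array","items":{"type":"object","properties":{"x":{"type":"number"},"y":{"type":"number"},"z":{"type":"number"},"ax":{"type":"number"},"ay":{"type":"number"},"az":{"type":"number"},"hand":{"type":"number"}}}},"grip_force":{"type":"number"}},"required":["plan"]}

```bash
ls; mkdir -p pics; python3 - <<'E'
from rig import monitor, imaging, r
import cv2
print(monitor.sense())
for n in("scene","top"):
    c=imaging.camera_info(n);print(n,c)
    cv2.imwrite(f"pics/{n}0.png",imaging.grab_frame(n)[:,:,::-1])
E
```

```text
pics
{'clock': 0.0, 'qpos': array([ 1.30661278e+00,  3.53682858e-01,  1.63409123e+00,  8.42900359e-06,
        1.15519201e+00, -2.42676832e-03]), 'qvel': array([-0.00032691,  0.0005073 ,  0.000869  ,  0.00148744,  0.00281837,
        0.00065828]), 'joint_efforts': array([ 4.57963670e-04, -6.05269003e+01, -3.42060006e+01,  8.09557878e-05,
        9.53429437e-03,  2.13572571e-05]), 'eef_pos': array([161.62081036, 603.23100917, 199.25838486]), 'tcp_rot': array([-3.14021924e+00, -1.10397778e-05,  2.87983245e+00]), 'contact_force': array([-0.37176731, -0.5054592 , -0.92933826]), 'wrist_torque': array([0.00812181, 0.00828875, 0.0165645 ]), 'grasp_force': 0.0, 'opening': 0.9986363700236905}
scene {'mtx': array([[408.8394514 ,   0.        , 317.15729543],
       [  0.        , 408.8394514 , 201.07556111],
       [  0.        ,   0.        ,   1.        ]]), 'R': array([[ 0.67329034, -0.73901498, -0.02317287],
       [-0.38122023, -0.32012109, -0.86729097],
       [ 0.63352289,  0.5927726 , -0.49726189]]), 't': array([-338.81547266,  263.91604205,  790.34017286])}
top {'mtx': array([[393.39421927,   0.        , 323.36537171],
       [  0.        , 393.39421927, 197.64166732],
       [  0.        ,   0.        ,   1.        ]]), 'R': array([[ 2.66751980e-06, -9.99954847e-01, -9.50280569e-03],
       [-9.96360700e-01,  8.07333441e-04, -8.52332275e-02],
       [ 8.52370509e-02,  9.46844949e-03, -9.96315710e-01]]), 't': array([ 19.45811439, 554.25235395, 982.01568099])}
```

View pics/scene0.png

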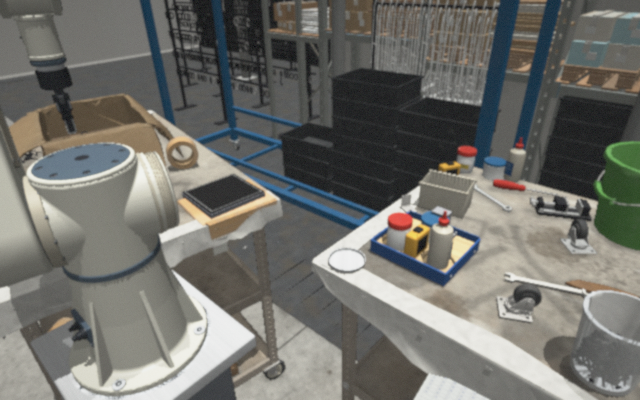

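View pics/top0.png

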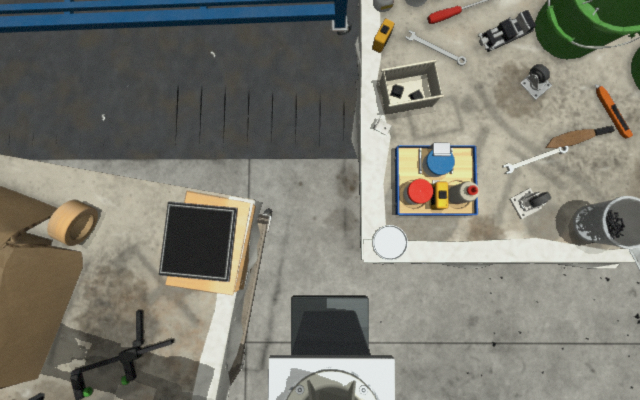

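The scene view shows the caddy around (425,245), the dish at (347,260) and the board at (222,195). In the top view the caddy spans (396–477, 146–215), with the jar (420,190) left, the tape (441,195) in the middle and the bottle (468,190) right. The tin is at (440,162), the dish at (390,242) and the board at (165–237, 203–280).

```bash
cat > h.py <<'E'
import numpy as np, cv2
from rig import monitor, imaging, r
C={n:imaging.camera_info(n) for n in("scene","top")}
def proj(n,X):
    c=C[n];p=c["mtx"]@(c["R"]@np.array(X,float)+c["t"]);return p[:2]/p[2]
def back(n,uv,z):
    c=C[n];d=c["R"].T@np.linalg.solve(c["mtx"],[uv[0],uv[1],1]);o=-c["R"].T@c["t"]
    return (o+d*(z-o[2])/d[2])
E
python3 - <<'E'
from h import *
print(proj("top",[161,603,200]),proj("scene",[161,603,200]))
im=cv2.imread("pics/top0.png")
a=cv2.resize(im[138:263,362:487],None,fx=4.6,fy=4.6,interpolation=cv2.INTER_CUBIC)
cv2.imwrite("pics/c1.png",a)
for uv,z,s in [((390,242),11,"dish"),((420,190),98,"jar"),((440,162),76,"tin"),((441,195),88,"tape"),((396.5,146.5),40,"cBL"),((477,146.5),40,"cBR"),((396,215),37,"cFL"),((477,215),37,"cFR"),((170,203.5),20,"m"),((237,208.5),20,"m"),((230,280),20,"m"),((161,274),20,"m")]: print(s,back("top",uv,z).round(1))
E
```

```text
[ 36.27605581 382.66024928] [ 75.23706536 142.80526016]
dish [ 441.2 -151.3   11. ]
jar [ 565.9 -210.1   98. ]
tin [ 636.7 -265.3   76. ]
tape [ 554.9 -262.2   88. ]
cBL [ 683.  -166.6   40. ]
cBR [ 682.6 -370.2   40. ]
cFL [ 509.3 -163.1   37. ]
cFR [ 509.2 -365.6   37. ]
m [539.8 413.8  20. ]
m [526.8 240.9  20. ]
m [345.9 255.2  20. ]
m [360.7 430.7  20. ]
```

View pics/c1.png

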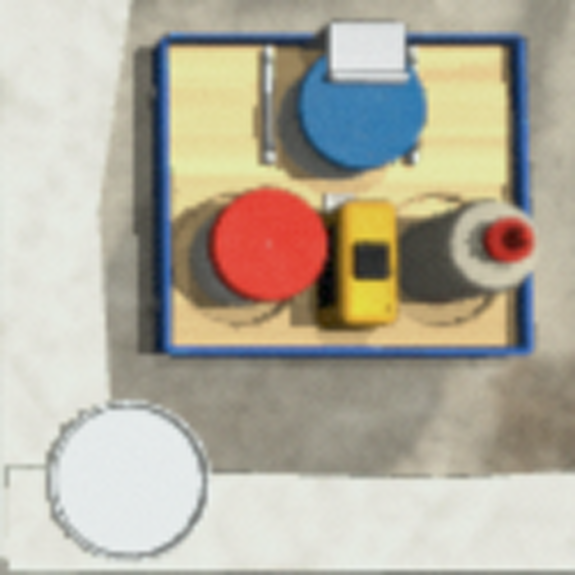

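The crop shows the caddy's corners at (157,37), (525,36), (163,352) and (531,352), the jar lid centred at (269,244) and the tin lid at (363,108). The tape top spans x 340–398 and y 200–325, the bottle tip is at (512,240) and the dish at (127,480).

```bash
python3 - <<'E'
from h import *
im=cv2.imread("pics/scene0.png")
a=cv2.resize(im[205:290,320:490],None,fx=4.6,fy=4.6,interpolation=cv2.INTER_CUBIC)
im2=cv2.imread("pics/top0.png")
b=cv2.resize(im[165:235,170:290],None,fx=3.3,fy=3.3,interpolation=cv2.INTER_CUBIC)
d=cv2.resize(im2[190:296,150:265],None,fx=3.3,fy=3.3,interpolation=cv2.INTER_CUBIC)
H=np.zeros((600,800,3),np.uint8)
H[:b.shape[0],:b.shape[1]]=b;H[:d.shape[0],400:400+d.shape[1]]=d
cv2.imwrite("pics/m1.png",H[:360]);cv2.imwrite("pics/c2.png",a)
E
```

```text
(no output)
```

View pics/m1.png

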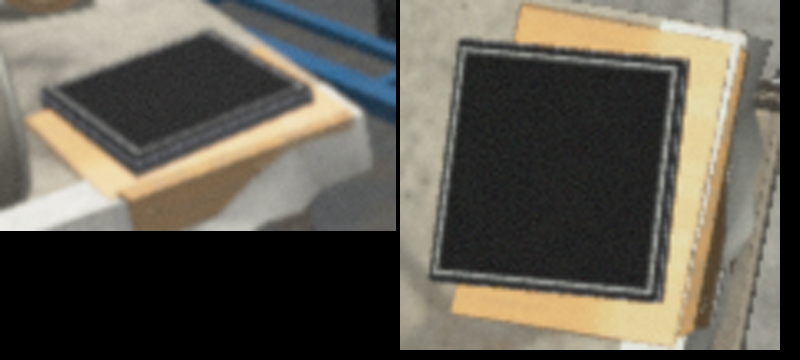

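View pics/c2.png

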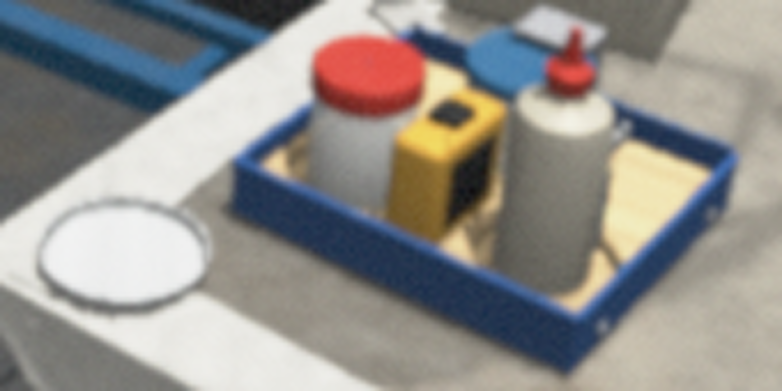

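Both cameras see the board's outer corners and the caddy's rim corners. In the scene crop the board is at (43,95), (137,162), (311,92) and (207,33), and the rim is at (237,160), (580,322), (737,157) and (413,32). I'll fit the poses from these.

```bash
python3 - <<'E'
from h import *
from scipy.optimize import least_squares as LS
def pm(u,s,o): return (np.array(u,float)+.5)/s-.5+np.array(o)
def rt(p,X):
    c,s=np.cos(p[3]),np.sin(p[3]);return [p[0]+c*X[0]-s*X[1],p[1]+s*X[0]+c*X[1],p[2]+X[2]]
def run(obs,p0,mk,name,ln):
    f=lambda p:np.concatenate([(proj(n,rt(mk(p),X(p)))-u) for n,u,X,_ in obs])
    s=LS(f,p0,loss="soft_l1");print(name,s.x.round(3))
    for o,e in zip(obs,f(s.x).reshape(-1,2)):print("  ",o[3],o[0],e.round(2))
    return s.x
S=lambda u:pm(u,3.3,(170,165)); T=lambda u:pm((u[0]-400,u[1]),3.3,(150,190))
cs=dict(TL=(95,90,0),TR=(95,-90,0),BR=(-95,-90,0),BL=(-95,90,0))
obs=[("scene",S(u),lambda p,k=k:cs[k],k) for k,u in dict(BL=(43,95),BR=(137,162),TR=(311,92),TL=(207,33)).items()]
obs+=[("top",T(u),lambda p,k=k:cs[k],k) for k,u in dict(TL=(461,40),TR=(684,60),BR=(657,297),BL=(431,278)).items()]
run(obs,[443,335,20,-.07],lambda p:p,"mat",0)
S=lambda u:pm(u,4.6,(320,205)); T=lambda u:pm(u,4.6,(362,138))
q=dict(BL=(1,1,40),BR=(1,-1,40),FL=(-1,1,37),FR=(-1,-1,37))
co={k:(lambda p,v=v:(v[0]*(85+p[3]),v[1]*(97+p[3]),v[2])) for k,v in q.items()}
obs=[("scene",S(u),co[k],k) for k,u in dict(FL=(237,160),FR=(580,322),BR=(737,157),BL=(413,32)).items()]
obs+=[("top",T(u),co[k],k) for k,u in dict(BL=(157,37),BR=(525,36),FL=(163,352),FR=(531,352)).items()]
obs+=[("top",T((332,78)),lambda p:(55-0,20,85),"kL"),("top",T((408,80)),lambda p:(55,-20,85),"kR")][:0]
p=run(obs,[596,-265,0,2,],lambda p:[p[0],p[1],0,p[2]],"caddy",0)
def tri(pts,z):
    f=lambda x:np.concatenate([proj(n,[x[0],x[1],z])-u for n,u in pts])
    s=LS(f,[550,-250]);c,sn=np.cos(p[2]),np.sin(p[2]);d=s.x-p[:2]
    print(s.x.round(1),"caddy",(c*d[0]+sn*d[1]).round(1),(-sn*d[0]+c*d[1]).round(1),"res",s.fun.round(2))
tri([("scene",S((368,66))),("top",T((269,244)))],88)
tri([("scene",S((575,32))),("top",T((517,238)))],153)
tri([("top",T((363,105)))],76)
tri([("top",T((369,263))),("scene",S((453,119)))],88)
tri([("scene",S((125,253))),("top",T((127,480)))],11)
tri([("top",T((369,79)))],85)
E
```

```text
mat [ 4.45666e+02  3.43577e+02  1.03730e+01 -8.60000e-02]
   BL scene [-1.49  0.21]
   BR scene [-0.49  1.51]
   TR scene [ 1.01 -0.09]
   TL scene [ 0.84 -0.18]
   TL top [-0.87 -1.18]
   TR top [ 0.29 -1.35]
   BR top [0.68 0.93]
   BL top [-0.64  0.47]
caddy [ 5.97851e+02 -2.68441e+02 -3.00000e-03  1.95600e+00]
   FL scene [-0.76 -0.9 ]
   FR scene [-0.28 -1.48]
   BR scene [ 0.2  -2.01]
   BL scene [-0.74 -2.2 ]
   BL top [2.   0.03]
   BR top [0.23 0.35]
   FL top [1.36 0.09]
   FR top [0.53 0.32]
[ 564.6 -213.5] caddy -33.4 54.9 res [-0.06 -0.87  0.35  0.31]
[ 561.4 -320.1] caddy -36.2 -51.7 res [-1.04 -1.36  1.45 -0.  ]
[ 640.5 -266.7] caddy 42.7 1.9 res [-0.  0.]
[ 554.  -267.8] caddy -43.9 0.5 res [ 1.55  0.59 -0.74 -2.33]
[ 440. -152.] caddy -158.3 115.9 res [-0.43 -1.7   1.1   0.54]
[ 652.7 -267.6] caddy 54.9 1.1 res [-0.  0.]
```

```bash
cat >> h.py <<'E'
from scipy.spatial.transform import Rotation as Ro
def go(x,y,z,psi):
    s=monitor.sense();R=Ro.from_euler("xyz",s["tcp_rot"]);T=Ro.from_euler("xyz",[np.pi,0,psi])
    d=R.inv().apply(np.array([x,y,z])-s["eef_pos"])/50;a=np.degrees((R.inv()*T).as_rotvec())/6
    print("t",round(s["clock"],2),"pos",s["eef_pos"].round(1),"psi",s["tcp_rot"].round(3),"xyz",d.round(3),"a",a.round(2))
E
echo ok
```

```text
ok
```

Request:
drive_tool(
  plan=[
    {"x":-12,"y":-13.7,"z":-0.4,"az":12.5,"hand":85},
    {"x":-12,"y":-13.7,"z":-0.4,"az":12.5,"hand":85},
    {"x":-12,"y":-13.7,"z":-0.4,"az":12.5,"hand":85},
    {"x":-12,"y":-13.7,"z":-0.4,"az":12.5,"hand":85},
    {"x":-12,"y":-13.7,"z":-0.4,"az":12.5,"hand":85},
    {"x":-12,"y":-13.7,"z":-0.4,"az":12.5,"hand":85},
    {"x":-12,"y":-13.7,"z":-0.4,"az":12.5,"hand":85},
    {"x":-12,"y":-13.7,"z":-0.4,"az":12.5,"hand":85},
  ],
)

```text
invalid input
```

```bash
python3 -c "
from h import *
go(564,-212,220,np.pi/2)"
```

```text
t 0.1 pos [161.6 603.3 199.3] psi [-3.14  0.    2.88] xyz [-11.992 -13.668  -0.396] a [-1.00e-02  1.00e-02  1.25e+01]
```

Request:
drive_tool(
  plan=[
    {"x":-0.65,"y":-0.75,"z":-0.4,"ax":0,"ay":0,"az":1.4,"hand":85},
    {"x":-1.3,"y":-1.5,"z":-0.4,"ax":0,"ay":0,"az":2.8,"hand":85},
  ],
  grip_force=40,
)

```text
clock: 0.3
eef_pos: [204.1, 517.5, 220.7]
tcp_rot: [3.14, -0.0, 2.583]
contact_force: [0.2, 0.7, 0.7]
opening: 0.994
grasp_force: 0.0
```

Request:
drive_tool(
  plan=[
    {"x":-0.8,"y":-0.5,"z":0,"ax":0,"ay":0,"az":1.4,"hand":85},
    {"x":-1.6,"y":-1,"z":0,"ax":0,"ay":0,"az":2.8,"hand":85},
    {"x":-2.4,"y":-1.5,"z":0,"ax":0,"ay":0,"az":4.2,"hand":85},
    {"x":-3.2,"y":-2,"z":0,"ax":0,"ay":0,"az":5.6,"hand":85},
    {"x":-4,"y":-2.5,"z":0,"ax":0,"ay":0,"az":7,"hand":85},
    {"x":-4.8,"y":-3,"z":0,"ax":0,"ay":0,"az":8.4,"hand":85},
    {"x":-5.6,"y":-3.5,"z":0,"ax":0,"ay":0,"az":9.66,"hand":85},
    {"x":-6.4,"y":-4,"z":0,"ax":0,"ay":0,"az":9.66,"hand":85},
  ],
)

```text
clock: 1.1
eef_pos: [370.7, 176.6, 219.9]
tcp_rot: [3.141, -0.0, 1.571]
contact_force: [1.0, 0.3, 0.3]
opening: 0.99
grasp_force: 0.0
```

```bash
python3 -c "
from h import *
go(564,-212,220,np.pi/2)"
```

```text
t 1.1 pos [370.7 176.6 219.9] psi [ 3.141 -0.     1.571] xyz [-7.771e+00  3.867e+00 -1.000e-03] a [ 0. -0. -0.]
```

Request:
drive_tool(
  plan=[
    {"x":-7.77,"y":3.87,"z":0},
    {"x":-7.77,"y":3.87,"z":0},
    {"x":-7.77,"y":3.87,"z":0},
    {"x":-7.77,"y":3.87,"z":0},
    {"x":-7.77,"y":3.87,"z":0},
    {"x":-7.77,"y":3.87,"z":0},
    {"x":-7.77,"y":3.87,"z":0},
    {"x":-7.77,"y":3.87,"z":0},
  ],
)

```text
invalid input
```

Request:
drive_tool(
  plan=[
    {"x":-7.77,"y":3.87,"z":0,"ax":0,"ay":0,"az":0,"hand":85},
    {"x":-7.77,"y":3.87,"z":0,"ax":0,"ay":0,"az":0,"hand":85},
    {"x":-7.77,"y":3.87,"z":0,"ax":0,"ay":0,"az":0,"hand":85},
    {"x":-7.77,"y":3.87,"z":0,"ax":0,"ay":0,"az":0,"hand":85},
    {"x":-7.77,"y":3.87,"z":0,"ax":0,"ay":0,"az":0,"hand":85},
    {"x":-7.77,"y":3.87,"z":0,"ax":0,"ay":0,"az":0,"hand":85},
    {"x":-7.77,"y":3.87,"z":0,"ax":0,"ay":0,"az":0,"hand":85},
    {"x":-7.77,"y":3.87,"z":0,"ax":0,"ay":0,"az":0,"hand":85},
  ],
)

```text
clock: 1.9
eef_pos: [550.6, -181.0, 219.6]
tcp_rot: [-3.141, -0.0, 1.575]
contact_force: [0.9, 1.1, -0.2]
opening: 0.996
grasp_force: 0.0
```

Request:
drive_tool(
  plan=[
    {"x":-0.62,"y":0.27,"z":0,"ax":0,"ay":0,"az":0,"hand":85},
    {"x":-0.62,"y":0.27,"z":0.8,"ax":0,"ay":0,"az":0,"hand":85},
    {"x":-0.62,"y":0.27,"z":1.6,"ax":0,"ay":0,"az":0,"hand":85},
    {"x":-0.62,"y":0.27,"z":2.2,"ax":0,"ay":0,"az":0,"hand":85},
    {"x":-0.62,"y":0.27,"z":2.2,"ax":0,"ay":0,"az":0,"hand":85},
  ],
)

```text
clock: 2.4
eef_pos: [560.5, -208.7, 105.5]
tcp_rot: [-3.134, -0.003, 1.575]
contact_force: [-0.2, -0.8, 0.7]
opening: 0.995
grasp_force: 0.0
```

```bash
python3 -c "
from h import *
go(564,-212,54,np.pi/2)
a=imaging.grab_frame('scene')[150:290,300:500,::-1]
b=imaging.grab_frame('top')[130:250,370:490,::-1]
a=cv2.resize(a,(500,350),interpolation=cv2.INTER_CUBIC);b=cv2.resize(b,(300,300),interpolation=cv2.INTER_CUBIC)
H=np.zeros((350,800,3),np.uint8);H[:,:500]=a;H[:300,500:]=b
cv2.imwrite('pics/j1.png',H)"
```

```text
t 2.4 pos [ 560.5 -208.7  105.5] psi [-3.134e+00 -3.000e-03  1.575e+00] xyz [-0.069  0.077  1.029] a [-0.07 -0.03  0.04]
```

View pics/j1.png

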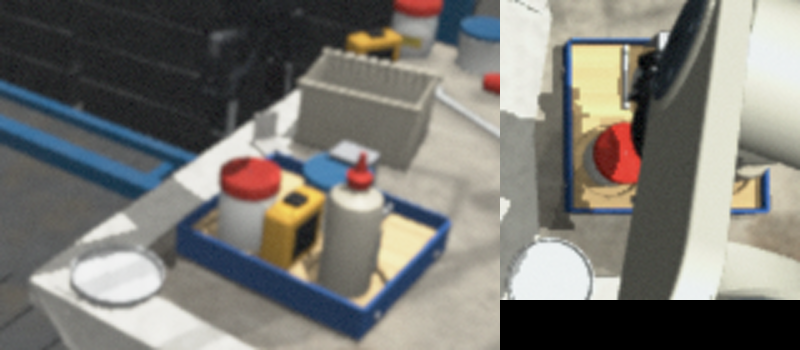

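The scene crop shows the caddy but no gripper above the jar at (250,180), while the top view shows the arm crossing it at (680,150). I need the full frame.

```bash
python3 -c "
from h import *
s=monitor.sense();print(s['eef_pos'],s['qpos'],s['tcp_rot'])
print(proj('scene',s['eef_pos']),proj('top',s['eef_pos']),proj('top',s['eef_pos']+[0,0,150]))
a=imaging.grab_frame('scene')[:,:,::-1].copy()
b=imaging.grab_frame('top')[:,:,::-1].copy()
for n,i in(('scene',a),('top',b)): cv2.circle(i,tuple(int(v) for v in proj(n,s['eef_pos'])),3,(255,0,255),1)
H=np.vstack([a[:300],b[60:360]]);H=H[:,100:]
cv2.imwrite('pics/j2.png',H)"
```

```text
[ 563.83612521 -209.76407203  110.09841462] [-3.58648048e-01  4.15105994e-01  1.76202949e+00 -1.92131518e-05
  9.65437818e-01 -3.62881385e-01] [-3.14067026e+00 -3.33340026e-04  1.57504045e+00]
[398.75075633 209.78586637] [421.10089614 190.32324092] [439.36681627 182.36008956]
```

View pics/j2.png

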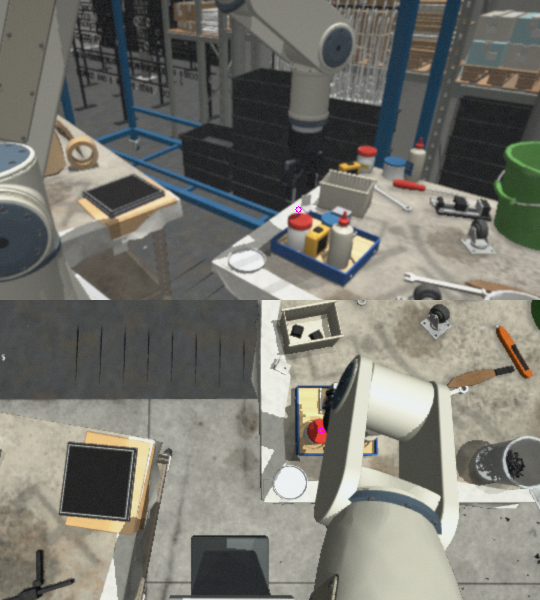

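The marker sits just over the jar lid at scene (298,209), and the gripper is directly above it. I'm descending.

Request:
drive_tool(
  plan=[
    {"x":-0.04,"y":0,"z":0.4,"ax":0,"ay":0,"az":0,"hand":85},
    {"x":-0.04,"y":0,"z":0.8,"ax":0,"ay":0,"az":0,"hand":85},
    {"x":-0.04,"y":0,"z":1.12,"ax":0,"ay":0,"az":0,"hand":85},
    {"x":-0.04,"y":0,"z":1.12,"ax":0,"ay":0,"az":0,"hand":85},
    {"x":-0.04,"y":0,"z":1.12,"ax":0,"ay":0,"az":0,"hand":85},
  ],
)

```text
clock: 3.1
eef_pos: [564.9, -212.1, 55.5]
tcp_rot: [3.14, 0.001, 1.575]
contact_force: [-0.3, 0.2, -0.0]
opening: 0.995
grasp_force: 0.0
```

Request:
drive_tool(
  plan=[
    {"x":0,"y":0,"z":0,"ax":0,"ay":0,"az":0,"hand":70},
    {"x":0,"y":0,"z":0,"ax":0,"ay":0,"az":0,"hand":50},
    {"x":0,"y":0,"z":0,"ax":0,"ay":0,"az":0,"hand":50},
    {"x":0,"y":0,"z":0,"ax":0,"ay":0,"az":0,"hand":50},
    {"x":0,"y":0,"z":0,"ax":0,"ay":0,"az":0,"hand":50},
    {"x":0,"y":0,"z":0,"ax":0,"ay":0,"az":0,"hand":50},
  ],
  grip_force=50,
)

```text
clock: 3.7
eef_pos: [563.9, -211.8, 53.9]
tcp_rot: [-3.142, 0.0, 1.575]
contact_force: [-0.4, -0.8, 0.6]
opening: 0.588
grasp_force: 0.0
```

Request:
drive_tool(
  plan=[
    {"x":0,"y":0,"z":0,"ax":0,"ay":0,"az":0,"hand":50},
    {"x":0,"y":0,"z":0,"ax":0,"ay":0,"az":0,"hand":50},
  ],
)

```text
clock: 3.9
eef_pos: [563.9, -211.8, 53.8]
tcp_rot: [-3.141, -0.0, 1.575]
contact_force: [-1.0, -0.5, 0.2]
opening: 0.587
grasp_force: 0.0
```

```bash
python3 -c "
from h import *
s=monitor.sense();print(s)
a=imaging.grab_frame('scene')[130:280,330:490,::-1]
b=imaging.grab_frame('top')[130:250,370:490,::-1]
a=cv2.resize(a,(480,450),interpolation=cv2.INTER_CUBIC);b=cv2.resize(b,(300,300),interpolation=cv2.INTER_CUBIC)
H=np.zeros((450,800,3),np.uint8);H[:,:480]=a;H[:300,500:]=b
cv2.imwrite('pics/j3.png',H)"
```

```text
{'clock': 3.9, 'qpos': array([-3.61775329e-01,  4.89050031e-01,  1.79503543e+00, -8.75998076e-06,
        8.57620545e-01, -3.65988599e-01]), 'qvel': array([ 4.47259879e-05, -3.73896755e-04, -7.99743481e-04, -1.57101086e-04,
        4.09767514e-04,  9.91808363e-04]), 'joint_efforts': array([-7.86822729e-04, -6.25271416e+01, -2.68098593e+01, -2.79699389e-04,
        2.22606432e-03, -1.73883461e-05]), 'eef_pos': array([ 563.90144866, -211.79666   ,   53.83590304]), 'tcp_rot': array([-3.14148443e+00, -3.43815139e-05,  1.57501533e+00]), 'contact_force': array([-0.98261804, -0.54201243,  0.15755739]), 'wrist_torque': array([ 0.00411196, -0.02034125,  0.00120701]), 'grasp_force': 0.0, 'opening': 0.587157849129868}
```

View pics/j3.png

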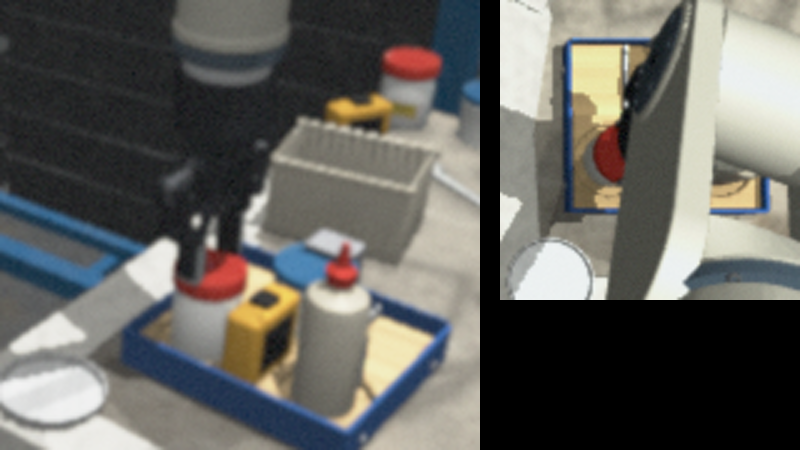

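The near finger sits at (192,280) over the front-left of the lid and the far finger behind it at (230,240), so they straddle the lid. The opening equals the commanded 50 with no grip force, so I'll close further to see whether it stops.

Request:
drive_tool(
  plan=[
    {"x":0,"y":0,"z":0,"ax":0,"ay":0,"az":0,"hand":40},
    {"x":0,"y":0,"z":0,"ax":0,"ay":0,"az":0,"hand":40},
    {"x":0,"y":0,"z":0,"ax":0,"ay":0,"az":0,"hand":40},
  ],
  grip_force=50,
)

```text
clock: 4.3
eef_pos: [566.2, -212.4, 55.4]
tcp_rot: [3.137, 0.001, 1.575]
contact_force: [3.8, 0.4, 7.8]
opening: 0.468
grasp_force: 3.7
```

```bash
python3 -c "
from h import *
s=monitor.sense();p=s['eef_pos'];print(p,s['opening'],s['grasp_force'],s['contact_force'])
im=imaging.grab_frame('scene')[:,:,::-1]
o=np.array([370,170]);k=8
a=cv2.resize(im[170:245,370:440],None,fx=k,fy=k,interpolation=cv2.INTER_CUBIC)
def m(X,c): cv2.circle(a,tuple(int(v) for v in (proj('scene',X)-o+.5)*k),4,c,1)
m(p,(255,0,255))
for d in(-20,20): m(p+[d,0,0],(0,255,255)); m(p+[d,0,19],(0,255,0))
for t in np.arange(0,6.28,.3): m([564+30*np.cos(t),-212+30*np.sin(t),88],(255,255,0))
cv2.imwrite('pics/j4.png',a)"
```

```text
[ 566.24582006 -212.43928097   55.35415859] 0.4682894354686472 3.674799423241666 [3.80728578 0.35400894 7.80729854]
```

View pics/j4.png

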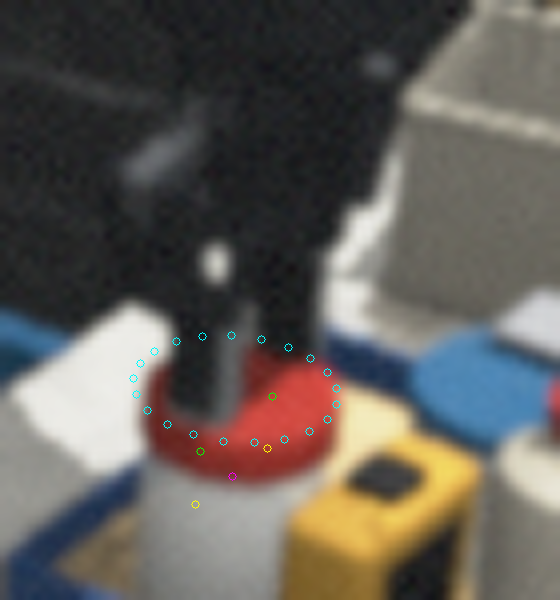

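The near fingertip rests on top of the lid at (200,415), roughly 30 mm higher than its projected spot at (195,504). I'll open, go about 20 mm lower and close again, which still clears the wall.

Request:
drive_tool(
  plan=[
    {"x":0,"y":-0.04,"z":0,"ax":0,"ay":0,"az":0,"hand":85},
    {"x":0,"y":-0.04,"z":0,"ax":0,"ay":0,"az":0,"hand":85},
    {"x":0,"y":-0.04,"z":0,"ax":0,"ay":0,"az":0,"hand":85},
    {"x":0,"y":-0.04,"z":0,"ax":0,"ay":0,"az":0,"hand":85},
    {"x":0,"y":-0.04,"z":0.1,"ax":0,"ay":0,"az":0,"hand":85},
    {"x":0,"y":-0.04,"z":0.2,"ax":0,"ay":0,"az":0,"hand":85},
    {"x":0,"y":-0.04,"z":0.3,"ax":0,"ay":0,"az":0,"hand":85},
    {"x":0,"y":-0.04,"z":0.4,"ax":0,"ay":0,"az":0,"hand":85},
  ],
)

```text
clock: 5.15
eef_pos: [561.7, -211.7, 33.2]
tcp_rot: [-3.141, -0.0, 1.575]
contact_force: [0.1, 0.6, -0.4]
opening: 0.99
grasp_force: 0.0
```

Request:
drive_tool(
  plan=[
    {"x":0,"y":0,"z":0,"ax":0,"ay":0,"az":0,"hand":75},
    {"x":0,"y":0,"z":0,"ax":0,"ay":0,"az":0,"hand":65},
    {"x":0,"y":0,"z":0,"ax":0,"ay":0,"az":0,"hand":50},
    {"x":0,"y":0,"z":0,"ax":0,"ay":0,"az":0,"hand":50},
    {"x":0,"y":0,"z":0,"ax":0,"ay":0,"az":0,"hand":50},
    {"x":0,"y":0,"z":0,"ax":0,"ay":0,"az":0,"hand":50},
  ],
)

```text
clock: 5.75
eef_pos: [562.5, -212.0, 34.5]
tcp_rot: [3.14, 0.0, 1.575]
contact_force: [0.1, -0.1, 5.8]
opening: 0.683
grasp_force: 52.8
```

Request:
drive_tool(
  plan=[
    {"x":0,"y":0,"z":-0.2,"ax":0,"ay":0,"az":0,"hand":50},
    {"x":0,"y":0,"z":-0.8,"ax":0,"ay":0,"az":0,"hand":50},
    {"x":0,"y":0,"z":-1.6,"ax":0,"ay":0,"az":0,"hand":50},
    {"x":0,"y":0,"z":-2.4,"ax":0,"ay":0,"az":0,"hand":50},
    {"x":0.8,"y":-0.2,"z":-3,"ax":0,"ay":0,"az":0,"hand":50},
    {"x":1.6,"y":-0.4,"z":-3,"ax":0,"ay":0,"az":0,"hand":50},
    {"x":2.4,"y":-0.6,"z":-3,"ax":0,"ay":0,"az":0,"hand":50},
    {"x":3.2,"y":-0.8,"z":-3,"ax":0,"ay":0,"az":0,"hand":50},
  ],
)

```text
clock: 6.55
eef_pos: [520.3, -50.7, 184.5]
tcp_rot: [3.141, -0.0, 1.574]
contact_force: [0.2, -0.1, -0.9]
opening: 0.685
grasp_force: 54.3
```

Request:
drive_tool(
  plan=[
    {"x":0.8,"y":-0.2,"z":0,"ax":0,"ay":0,"az":0,"hand":50},
    {"x":1.6,"y":-0.4,"z":0,"ax":0,"ay":0,"az":0,"hand":50},
    {"x":2.4,"y":-0.6,"z":0,"ax":0,"ay":0,"az":0,"hand":50},
    {"x":3.2,"y":-0.8,"z":0,"ax":0,"ay":0,"az":0,"hand":50},
    {"x":4,"y":-1.0,"z":0,"ax":0,"ay":0,"az":0,"hand":50},
    {"x":4.8,"y":-1.2,"z":0,"ax":0,"ay":0,"az":0,"hand":50},
    {"x":5.6,"y":-1.4,"z":0,"ax":0,"ay":0,"az":0,"hand":50},
    {"x":6.4,"y":-1.6,"z":0,"ax":0,"ay":0,"az":0,"hand":50},
  ],
)

```text
clock: 7.35
eef_pos: [438.9, 269.0, 184.3]
tcp_rot: [-3.141, 0.0, 1.575]
contact_force: [0.5, -0.1, -0.8]
opening: 0.688
grasp_force: 54.3
```

```bash
python3 -c "
from h import *
go(404,389,100,np.pi/2);s=monitor.sense();print(s['opening'],s['grasp_force'],s['contact_force'])"
```

```text
t 7.35 pos [438.9 269.  184.3] psi [-3.141  0.     1.575] xyz [ 2.403 -0.687  1.685] a [-0.    0.    0.04]
0.6878006492234974 54.25720810890198 [ 0.47932928 -0.07984015 -0.78730111]
```

Request:
drive_tool(
  plan=[
    {"x":0.8,"y":-0.23,"z":0,"ax":0,"ay":0,"az":0,"hand":50},
    {"x":1.6,"y":-0.46,"z":0,"ax":0,"ay":0,"az":0,"hand":50},
    {"x":2.4,"y":-0.69,"z":0.5,"ax":0,"ay":0,"az":0,"hand":50},
    {"x":2.4,"y":-0.69,"z":1.2,"ax":0,"ay":0,"az":0,"hand":50},
    {"x":2.4,"y":-0.69,"z":1.9,"ax":0,"ay":0,"az":0,"hand":50},
    {"x":2.4,"y":-0.69,"z":2.4,"ax":0,"ay":0,"az":0,"hand":50},
    {"x":2.4,"y":-0.69,"z":2.5,"ax":0,"ay":0,"az":0,"hand":50},
    {"x":2.4,"y":-0.69,"z":2.6,"ax":0,"ay":0,"az":0,"hand":50},
  ],
)

```text
clock: 8.15
eef_pos: [404.9, 387.5, 54.0]
tcp_rot: [-3.141, 0.0, 1.575]
contact_force: [0.6, -0.8, -1.4]
opening: 0.682
grasp_force: 54.2
```

Request:
drive_tool(
  plan=[
    {"x":0,"y":0,"z":0.06,"ax":0,"ay":0,"az":0,"hand":50},
    {"x":0,"y":0,"z":0.1,"ax":0,"ay":0,"az":0,"hand":50},
    {"x":0,"y":0,"z":0.1,"ax":0,"ay":0,"az":0,"hand":50},
  ],
)

```text
clock: 8.45
eef_pos: [405.4, 387.8, 49.7]
tcp_rot: [3.141, -0.001, 1.575]
contact_force: [0.6, 0.1, -1.2]
opening: 0.68
grasp_force: 54.2
```

Request:
drive_tool(
  plan=[
    {"x":0,"y":0,"z":0.04,"ax":0,"ay":0,"az":0,"hand":50},
    {"x":0,"y":0,"z":0.07,"ax":0,"ay":0,"az":0,"hand":50},
    {"x":0,"y":0,"z":0.07,"ax":0,"ay":0,"az":0,"hand":50},
  ],
)

```text
clock: 8.75
eef_pos: [404.9, 387.5, 45.4]
tcp_rot: [-3.142, 0.0, 1.575]
contact_force: [0.0, 0.1, -2.1]
opening: 0.683
grasp_force: 54.2
```

Request:
drive_tool(
  plan=[
    {"x":0,"y":0,"z":0.03,"ax":0,"ay":0,"az":0,"hand":50},
    {"x":0,"y":0,"z":0.06,"ax":0,"ay":0,"az":0,"hand":50},
    {"x":0,"y":0,"z":0.06,"ax":0,"ay":0,"az":0,"hand":50},
  ],
)

```text
clock: 9.05
eef_pos: [405.3, 388.3, 44.3]
tcp_rot: [3.141, -0.001, 1.575]
contact_force: [-3.7, -2.0, 20.2]
opening: 0.681
grasp_force: 56.2
```

Request:
drive_tool(
  plan=[
    {"x":0,"y":0,"z":-0.03,"ax":0,"ay":0,"az":0,"hand":60},
    {"x":0,"y":0,"z":-0.03,"ax":0,"ay":0,"az":0,"hand":70},
    {"x":0,"y":0,"z":-0.03,"ax":0,"ay":0,"az":0,"hand":85},
    {"x":0,"y":0,"z":-0.03,"ax":0,"ay":0,"az":0,"hand":85},
    {"x":0,"y":0,"z":-0.6,"ax":0,"ay":0,"az":0,"hand":85},
    {"x":0,"y":0,"z":-1.4,"ax":0,"ay":0,"az":0,"hand":85},
    {"x":0,"y":0,"z":-2.4,"ax":0,"ay":0,"az":0,"hand":85},
    {"x":0,"y":0,"z":-3.2,"ax":0,"ay":0,"az":0,"hand":85},
  ],
)

```text
clock: 9.85
eef_pos: [405.1, 387.7, 204.7]
tcp_rot: [3.141, -0.001, 1.575]
contact_force: [0.9, 0.6, -0.3]
opening: 0.996
grasp_force: 0.0
```

```bash
python3 -c "
from h import *
go(562,-321,220,np.pi/2);
im=imaging.grab_frame('top');b=im[130:270,360:490,::-1]
b=cv2.resize(b,None,fx=4.2,fy=4.2,interpolation=cv2.INTER_CUBIC)
a=cv2.resize(im[180:300,150:260,::-1],None,fx=2,fy=2)
H=np.zeros((588,800,3),np.uint8);H[:588,:546]=b;H[:240,560:780]=a
cv2.imwrite('pics/k1.png',H)"
```

```text
t 9.85 pos [405.1 387.7 204.7] psi [ 3.141e+00 -1.000e-03  1.575e+00] xyz [-14.186   3.08   -0.313] a [ 0.01 -0.01  0.04]
```

View pics/k1.png

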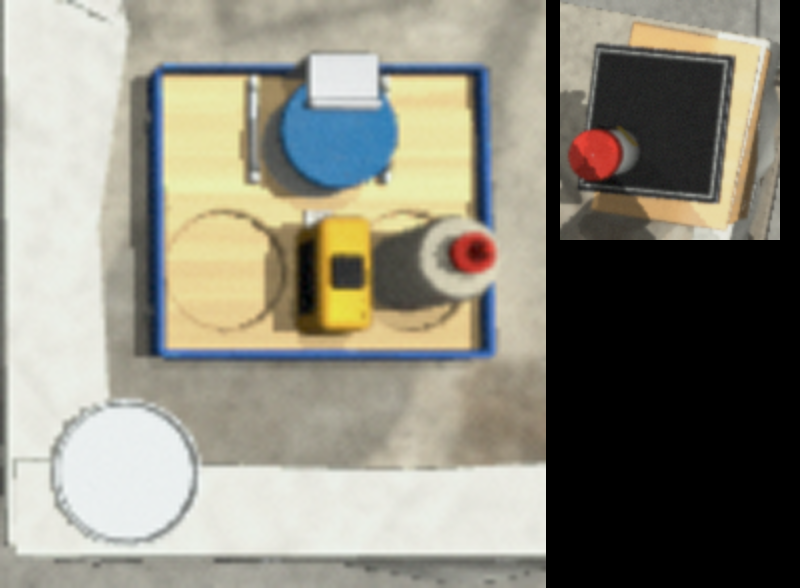

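The jar stands upright on the board, with its lid at inset (595,155). The empty left bay is centred at (225,271), the right bay at about (412,270), the bottle cap tip at (478,252), the tape top at (343,272), the tin lid at (340,133), the keeper front edge at (345,103) and the dish at (124,471).

```bash
python3 -c "
from h import *
for n,u,z in [('bayL',(225,271),20),('bayR',(412,270),20),('spout',(481,251),153),('captop',(475,253),135),('shoulder',(457,258),120),('tapetop',(343,272),88),('tin',(340,131),76),('keep',(345,104),85),('dish',(124,471),11),('corner',(150,68),40),('c',(488,68),40),('c',(154,355),37),('c',(494,355),37)]:
    print(n,back('top',(np.array(u)+.5)/4.2-.5+[360,130],z).round(1))
go(562,-321,220,np.pi/2)"
```

```text
bayL [ 563.4 -210.9   20. ]
bayR [ 563.9 -324.7   20. ]
spout [ 561.4 -317.2  153. ]
captop [ 562.2 -320.6  135. ]
shoulder [ 561.  -316.3  120. ]
tapetop [ 556.3 -262.9   88. ]
tin [ 639.6 -266.8   76. ]
keep [ 653.7 -267.4   85. ]
dish [ 441.8 -149.1   11. ]
corner [ 684.8 -163.7   40. ]
c [ 684.4 -367.3   40. ]
c [ 511.4 -163.9   37. ]
c [ 511.3 -366.3   37. ]
t 9.9 pos [407.6 390.  211.2] psi [ 3.135 -0.007  1.575] xyz [-14.232   3.031  -0.249] a [ 0.07 -0.06  0.04]
```

Request:
drive_tool(
  plan=[
    {"x":-14.2,"y":3.1,"z":-0.3,"ax":0,"ay":0,"az":0,"hand":85},
    {"x":-14.2,"y":3.1,"z":-0.3,"ax":0,"ay":0,"az":0,"hand":85},
    {"x":-14.2,"y":3.1,"z":-0.3,"ax":0,"ay":0,"az":0,"hand":85},
    {"x":-14.2,"y":3.1,"z":-0.3,"ax":0,"ay":0,"az":0,"hand":85},
    {"x":-14.2,"y":3.1,"z":-0.3,"ax":0,"ay":0,"az":0,"hand":85},
    {"x":-14.2,"y":3.1,"z":-0.3,"ax":0,"ay":0,"az":0,"hand":85},
    {"x":-14.2,"y":3.1,"z":-0.3,"ax":0,"ay":0,"az":0,"hand":85},
    {"x":-14.2,"y":3.1,"z":-0.3,"ax":0,"ay":0,"az":0,"hand":85},
  ],
)

```text
clock: 10.7
eef_pos: [491.9, -4.9, 210.5]
tcp_rot: [3.141, -0.0, 1.575]
contact_force: [0.5, 0.3, 1.0]
opening: 0.995
grasp_force: 0.0
```

```bash
python3 -c "
from h import *
go(562,-321,220,np.pi/2)"
```

```text
t 10.7 pos [491.9  -4.9 210.5] psi [ 3.141 -0.     1.575] xyz [-6.328  1.376 -0.189] a [ 0.   -0.    0.04]
```

Request:
drive_tool(
  plan=[
    {"x":-6.28,"y":1.38,"z":-0.2,"ax":0,"ay":0,"az":0,"hand":85},
    {"x":-6.28,"y":1.38,"z":-0.2,"ax":0,"ay":0,"az":0,"hand":85},
    {"x":-6.28,"y":1.38,"z":-0.2,"ax":0,"ay":0,"az":0,"hand":85},
    {"x":-6.28,"y":1.38,"z":-0.2,"ax":0,"ay":0,"az":0,"hand":85},
    {"x":-6.28,"y":1.38,"z":-0.2,"ax":0,"ay":0,"az":0,"hand":85},
    {"x":-6.28,"y":1.38,"z":-0.2,"ax":0,"ay":0,"az":0,"hand":85},
    {"x":-6.28,"y":1.38,"z":-0.2,"ax":0,"ay":0,"az":0,"hand":85},
    {"x":-6.28,"y":1.38,"z":-0.2,"ax":0,"ay":0,"az":0,"hand":85},
  ],
)

```text
clock: 11.5
eef_pos: [562.2, -319.7, 219.7]
tcp_rot: [-3.141, 0.001, 1.572]
contact_force: [0.2, -0.1, -0.3]
opening: 0.993
grasp_force: 0.0
```

```bash
python3 -c "
from h import *
go(561.5,-319,100,np.pi/2)"
```

```text
t 11.5 pos [ 562.2 -319.7  219.7] psi [-3.141e+00  1.000e-03  1.572e+00] xyz [ 0.015 -0.014  2.395] a [-0.    0.01  0.01]
```

Request:
drive_tool(
  plan=[
    {"x":0,"y":0,"z":0.8,"ax":0,"ay":0,"az":0,"hand":85},
    {"x":0,"y":0,"z":1.6,"ax":0,"ay":0,"az":0,"hand":85},
    {"x":0,"y":0,"z":2.3,"ax":0,"ay":0,"az":0,"hand":85},
    {"x":0,"y":0,"z":2.5,"ax":0,"ay":0,"az":0,"hand":85},
    {"x":0,"y":0,"z":2.6,"ax":0,"ay":0,"az":0,"hand":85},
    {"x":0,"y":0,"z":2.65,"ax":0,"ay":0,"az":0,"hand":85},
    {"x":0,"y":0,"z":2.7,"ax":0,"ay":0,"az":0,"hand":85},
  ],
)

```text
clock: 12.2
eef_pos: [563.4, -317.0, 87.4]
tcp_rot: [3.139, 0.001, 1.575]
contact_force: [0.0, -0.0, -0.2]
opening: 0.992
grasp_force: 0.0
```

Request:
drive_tool(
  plan=[
    {"x":0,"y":0,"z":0.05,"ax":0,"ay":0,"az":0,"hand":85},
    {"x":0,"y":0,"z":0.1,"ax":0,"ay":0,"az":0,"hand":85},
  ],
)

```text
clock: 12.4
eef_pos: [562.7, -316.9, 81.5]
tcp_rot: [3.14, 0.001, 1.575]
contact_force: [-0.2, -0.8, -0.0]
opening: 0.996
grasp_force: 0.0
```

Request:
drive_tool(
  plan=[
    {"x":0,"y":0,"z":0.05,"ax":0,"ay":0,"az":0,"hand":85},
    {"x":0,"y":0,"z":0.1,"ax":0,"ay":0,"az":0,"hand":85},
  ],
)

```text
clock: 12.6
eef_pos: [562.2, -316.6, 75.7]
tcp_rot: [3.141, 0.0, 1.575]
contact_force: [-0.8, -0.6, 0.9]
opening: 0.998
grasp_force: 0.0
```

Request:
drive_tool(
  plan=[
    {"x":-0.04,"y":0,"z":0.05,"ax":0,"ay":0,"az":0,"hand":85},
    {"x":-0.04,"y":0,"z":0.1,"ax":0,"ay":0,"az":0,"hand":85},
    {"x":-0.04,"y":0,"z":0.1,"ax":0,"ay":0,"az":0,"hand":85},
  ],
)

```text
clock: 12.9
eef_pos: [561.9, -318.5, 70.1]
tcp_rot: [-3.141, -0.0, 1.575]
contact_force: [-0.2, 0.8, 0.2]
opening: 0.994
grasp_force: 0.0
```

Request:
drive_tool(
  plan=[
    {"x":0,"y":0,"z":0,"ax":0,"ay":0,"az":0,"hand":70},
    {"x":0,"y":0,"z":0,"ax":0,"ay":0,"az":0,"hand":55},
    {"x":0,"y":0,"z":0,"ax":0,"ay":0,"az":0,"hand":43},
    {"x":0,"y":0,"z":0,"ax":0,"ay":0,"az":0,"hand":43},
    {"x":0,"y":0,"z":0,"ax":0,"ay":0,"az":0,"hand":43},
    {"x":0,"y":0,"z":0,"ax":0,"ay":0,"az":0,"hand":43},
    {"x":0,"y":0,"z":0,"ax":0,"ay":0,"az":0,"hand":43},
  ],
  grip_force=40,
)

```text
clock: 13.6
eef_pos: [562.4, -318.6, 70.9]
tcp_rot: [3.141, 0.0, 1.575]
contact_force: [-0.2, -0.4, 2.4]
opening: 0.507
grasp_force: 11.9
```

Request:
drive_tool(
  plan=[
    {"x":0,"y":0,"z":0,"ax":0,"ay":0,"az":0,"hand":70},
    {"x":0,"y":0,"z":0,"ax":0,"ay":0,"az":0,"hand":70},
    {"x":0,"y":0,"z":0.05,"ax":0,"ay":0,"az":0,"hand":70},
    {"x":0,"y":0,"z":0.1,"ax":0,"ay":0,"az":0,"hand":70},
  ],
)

```text
clock: 14.0
eef_pos: [562.0, -318.5, 65.4]
tcp_rot: [-3.141, -0.0, 1.575]
contact_force: [0.3, 0.4, -0.3]
opening: 0.821
grasp_force: 0.0
```

Request:
drive_tool(
  plan=[
    {"x":0,"y":0,"z":0.04,"ax":0,"ay":0,"az":0,"hand":70},
    {"x":0,"y":0,"z":0.08,"ax":0,"ay":0,"az":0,"hand":70},
  ],
)

```text
clock: 14.2
eef_pos: [562.1, -318.5, 61.3]
tcp_rot: [-3.141, -0.0, 1.575]
contact_force: [-0.1, 0.8, -1.6]
opening: 0.816
grasp_force: 0.0
```

Request:
drive_tool(
  plan=[
    {"x":0,"y":0,"z":0.03,"ax":0,"ay":0,"az":0,"hand":70},
    {"x":0,"y":0,"z":0.06,"ax":0,"ay":0,"az":0,"hand":70},
    {"x":0,"y":0,"z":0.06,"ax":0,"ay":0,"az":0,"hand":70},
  ],
)

```text
clock: 14.5
eef_pos: [562.0, -318.5, 58.4]
tcp_rot: [-3.141, -0.0, 1.575]
contact_force: [-0.5, 0.2, -0.3]
opening: 0.818
grasp_force: 0.0
```

Request:
drive_tool(
  plan=[
    {"x":0,"y":0,"z":0,"ax":0,"ay":0,"az":0,"hand":55},
    {"x":0,"y":0,"z":0,"ax":0,"ay":0,"az":0,"hand":40},
    {"x":0,"y":0,"z":0,"ax":0,"ay":0,"az":0,"hand":40},
    {"x":0,"y":0,"z":0,"ax":0,"ay":0,"az":0,"hand":40},
    {"x":0,"y":0,"z":0,"ax":0,"ay":0,"az":0,"hand":40},
    {"x":0,"y":0,"z":0,"ax":0,"ay":0,"az":0,"hand":40},
  ],
)

```text
clock: 15.1
eef_pos: [562.4, -318.7, 59.2]
tcp_rot: [3.141, 0.0, 1.575]
contact_force: [-0.8, 0.2, 6.2]
opening: 0.543
grasp_force: 40.8
```

Request:
drive_tool(
  plan=[
    {"x":0,"y":0,"z":-0.2,"ax":0,"ay":0,"az":0,"hand":40},
    {"x":0,"y":0,"z":-0.8,"ax":0,"ay":0,"az":0,"hand":40},
    {"x":0,"y":0,"z":-1.6,"ax":0,"ay":0,"az":0,"hand":40},
    {"x":0,"y":0,"z":-2.4,"ax":0,"ay":0,"az":0,"hand":40},
    {"x":0.6,"y":-0.2,"z":-2.8,"ax":0,"ay":0,"az":0,"hand":40},
    {"x":1.4,"y":-0.4,"z":-2.8,"ax":0,"ay":0,"az":0,"hand":40},
    {"x":2.2,"y":-0.6,"z":-2.8,"ax":0,"ay":0,"az":0,"hand":40},
    {"x":3,"y":-0.8,"z":-2.8,"ax":0,"ay":0,"az":0,"hand":40},
  ],
)

```text
clock: 15.9
eef_pos: [520.8, -167.4, 199.2]
tcp_rot: [3.141, 0.0, 1.574]
contact_force: [0.1, 1.2, -0.5]
opening: 0.534
grasp_force: 41.3
```

Request:
drive_tool(
  plan=[
    {"x":0.8,"y":-0.22,"z":0,"ax":0,"ay":0,"az":0,"hand":40},
    {"x":1.6,"y":-0.44,"z":0,"ax":0,"ay":0,"az":0,"hand":40},
    {"x":2.4,"y":-0.66,"z":0,"ax":0,"ay":0,"az":0,"hand":40},
    {"x":3.2,"y":-0.88,"z":0,"ax":0,"ay":0,"az":0,"hand":40},
    {"x":4,"y":-1.1,"z":0,"ax":0,"ay":0,"az":0,"hand":40},
    {"x":4.8,"y":-1.32,"z":0,"ax":0,"ay":0,"az":0,"hand":40},
    {"x":5.6,"y":-1.54,"z":0,"ax":0,"ay":0,"az":0,"hand":40},
    {"x":6.4,"y":-1.76,"z":0,"ax":0,"ay":0,"az":0,"hand":40},
  ],
)

```text
clock: 16.7
eef_pos: [431.4, 152.4, 199.2]
tcp_rot: [3.141, -0.0, 1.575]
contact_force: [0.7, -0.4, -1.6]
opening: 0.536
grasp_force: 41.3
```

```bash
python3 -c "
from h import *
go(396,299,74,np.pi/2)"
```

```text
t 16.7 pos [431.4 152.4 199.2] psi [ 3.141 -0.     1.575] xyz [ 2.934 -0.698  2.504] a [ 0.01 -0.    0.04]
```

Request:
drive_tool(
  plan=[
    {"x":0.8,"y":-0.2,"z":0,"ax":0,"ay":0,"az":0,"hand":40},
    {"x":1.6,"y":-0.4,"z":0,"ax":0,"ay":0,"az":0,"hand":40},
    {"x":2.4,"y":-0.6,"z":0,"ax":0,"ay":0,"az":0,"hand":40},
    {"x":2.93,"y":-0.7,"z":0.4,"ax":0,"ay":0,"az":0,"hand":40},
    {"x":2.93,"y":-0.7,"z":1.2,"ax":0,"ay":0,"az":0,"hand":40},
    {"x":2.93,"y":-0.7,"z":2,"ax":0,"ay":0,"az":0,"hand":40},
    {"x":2.93,"y":-0.7,"z":2.4,"ax":0,"ay":0,"az":0,"hand":40},
    {"x":2.93,"y":-0.7,"z":2.46,"ax":0,"ay":0,"az":0,"hand":40},
  ],
)

```text
clock: 17.5
eef_pos: [394.8, 296.1, 73.5]
tcp_rot: [-3.138, 0.003, 1.575]
contact_force: [-0.1, 0.5, -0.8]
opening: 0.538
grasp_force: 41.3
```

Request:
drive_tool(
  plan=[
    {"x":0,"y":0,"z":0.04,"ax":0,"ay":0,"az":0,"hand":40},
    {"x":0,"y":0,"z":0.07,"ax":0,"ay":0,"az":0,"hand":40},
    {"x":0,"y":0,"z":0.07,"ax":0,"ay":0,"az":0,"hand":40},
  ],
)

```text
clock: 17.8
eef_pos: [397.4, 297.8, 73.3]
tcp_rot: [3.14, -0.001, 1.575]
contact_force: [-0.9, -0.8, -0.4]
opening: 0.541
grasp_force: 41.3
```

Request:
drive_tool(
  plan=[
    {"x":0,"y":0,"z":0.02,"ax":0,"ay":0,"az":0,"hand":40},
    {"x":0,"y":0,"z":0.04,"ax":0,"ay":0,"az":0,"hand":40},
    {"x":0,"y":0,"z":0.04,"ax":0,"ay":0,"az":0,"hand":40},
  ],
)

```text
clock: 18.1
eef_pos: [396.7, 297.3, 70.4]
tcp_rot: [3.141, -0.0, 1.575]
contact_force: [0.1, -0.8, -1.3]
opening: 0.536
grasp_force: 41.3
```

Request:
drive_tool(
  plan=[
    {"x":0,"y":0,"z":0.02,"ax":0,"ay":0,"az":0,"hand":40},
    {"x":0,"y":0,"z":0.03,"ax":0,"ay":0,"az":0,"hand":40},
    {"x":0,"y":0,"z":0.03,"ax":0,"ay":0,"az":0,"hand":40},
  ],
)

```text
clock: 18.4
eef_pos: [396.9, 297.6, 69.2]
tcp_rot: [3.141, -0.001, 1.575]
contact_force: [-0.1, -0.7, 6.0]
opening: 0.536
grasp_force: 41.9
```

Request:
drive_tool(
  plan=[
    {"x":0,"y":0,"z":-0.01,"ax":0,"ay":0,"az":0,"hand":55},
    {"x":0,"y":0,"z":-0.01,"ax":0,"ay":0,"az":0,"hand":65},
    {"x":0,"y":0,"z":-0.01,"ax":0,"ay":0,"az":0,"hand":80},
    {"x":0,"y":0,"z":-0.01,"ax":0,"ay":0,"az":0,"hand":80},
    {"x":0,"y":0,"z":-0.6,"ax":0,"ay":0,"az":0,"hand":80},
    {"x":0,"y":0,"z":-1.4,"ax":0,"ay":0,"az":0,"hand":80},
    {"x":0,"y":0,"z":-2.2,"ax":0,"ay":0,"az":0,"hand":80},
    {"x":0,"y":0,"z":-2.8,"ax":0,"ay":0,"az":0,"hand":80},
  ],
)

```text
clock: 19.2
eef_pos: [396.9, 297.5, 211.0]
tcp_rot: [3.14, -0.001, 1.575]
contact_force: [0.4, -0.1, -0.3]
opening: 0.94
grasp_force: 0.0
```

Request:
drive_tool(
  plan=[
    {"x":-11.3,"y":3.3,"z":-0.2,"ax":0,"ay":0,"az":15,"hand":70},
    {"x":-11.3,"y":3.3,"z":-0.2,"ax":0,"ay":0,"az":15,"hand":70},
    {"x":-11.3,"y":3.3,"z":-0.2,"ax":0,"ay":0,"az":15,"hand":70},
    {"x":-11.3,"y":3.3,"z":-0.2,"ax":0,"ay":0,"az":15,"hand":70},
    {"x":-11.3,"y":3.3,"z":-0.2,"ax":0,"ay":0,"az":15,"hand":70},
    {"x":-11.3,"y":3.3,"z":-0.2,"ax":0,"ay":0,"az":15,"hand":70},
    {"x":-11.3,"y":3.3,"z":-0.2,"ax":0,"ay":0,"az":15,"hand":70},
    {"x":-11.3,"y":3.3,"z":-0.2,"ax":0,"ay":0,"az":15,"hand":70},
  ],
)

```text
clock: 20.0
eef_pos: [510.5, -88.3, 215.6]
tcp_rot: [3.141, -0.0, 0.369]
contact_force: [1.1, 1.0, 0.4]
opening: 0.816
grasp_force: 0.0
```

```bash
python3 -c "
from h import *
go(561,-266,200,0)"
```

```text
t 20.0 pos [510.5 -88.3 215.6] psi [ 3.141 -0.     0.369] xyz [-0.338  3.679  0.312] a [ 0.   -0.    3.52]
```

Request:
drive_tool(
  plan=[
    {"x":-0.3,"y":3.68,"z":0.2,"ax":0,"ay":0,"az":3.52,"hand":70},
    {"x":-0.3,"y":3.68,"z":0.2,"ax":0,"ay":0,"az":3.52,"hand":70},
    {"x":-0.3,"y":3.68,"z":0.2,"ax":0,"ay":0,"az":3.52,"hand":70},
    {"x":-0.3,"y":3.68,"z":0.2,"ax":0,"ay":0,"az":3.52,"hand":70},
    {"x":-0.3,"y":3.68,"z":0.2,"ax":0,"ay":0,"az":3.52,"hand":70},
    {"x":-0.3,"y":3.68,"z":0.2,"ax":0,"ay":0,"az":3.52,"hand":70},
  ],
)

```text
clock: 20.6
eef_pos: [563.2, -263.1, 204.8]
tcp_rot: [-3.141, 0.001, 0.005]
contact_force: [0.4, 0.3, 0.7]
opening: 0.822
grasp_force: 0.0
```

```bash
python3 -c "
from h import *
s=monitor.sense();
imaging.grab_frame('scene');go(561,-266,100,0)
a=imaging.grab_frame('scene')[150:270,350:490,::-1]
b=imaging.grab_frame('top')
a=cv2.resize(a,None,fx=4,fy=4,interpolation=cv2.INTER_CUBIC)
H=np.zeros((480,800,3),np.uint8);H[:,:560]=a;H[:240,560:800]=cv2.resize(b[180:300,150:270,::-1],(240,240));H[240:,560:]=cv2.resize(b[130:250,370:490,::-1],(240,240))
cv2.imwrite('pics/t1.png',H)"
```

```text
t 20.65 pos [ 563.2 -262.3  205. ] psi [-3.141e+00  1.000e-03  6.000e-03] xyz [-0.041  0.076  2.1  ] a [-0.01  0.01  0.06]
```

View pics/t1.png

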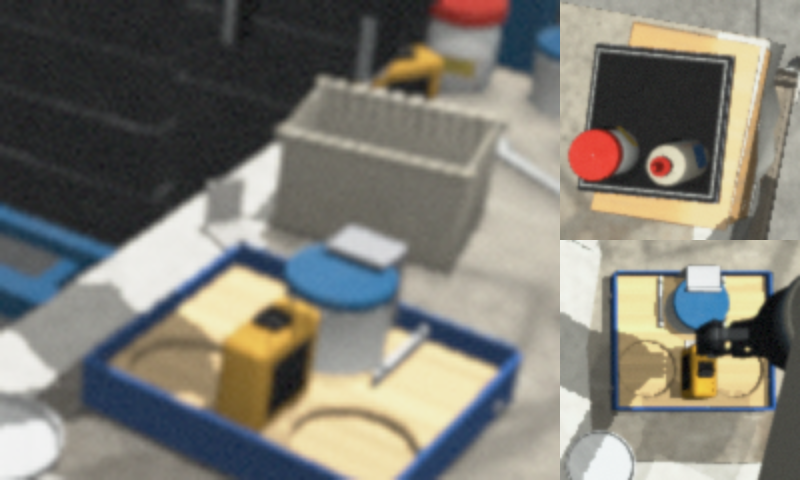

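The jar and bottle stand upright on the board at insets (595,155) and (672,160). The tape is alone between the empty bays at (265,360), and the tin is clear behind it.

Request:
drive_tool(
  plan=[
    {"x":-0.04,"y":0.06,"z":0.8,"ax":0,"ay":0,"az":0.06,"hand":70},
    {"x":-0.04,"y":0.06,"z":1.6,"ax":0,"ay":0,"az":0.06,"hand":70},
    {"x":-0.04,"y":0.06,"z":2.2,"ax":0,"ay":0,"az":0.06,"hand":70},
    {"x":-0.04,"y":0.06,"z":2.7,"ax":0,"ay":0,"az":0.06,"hand":70},
    {"x":-0.04,"y":0.06,"z":3.1,"ax":0,"ay":0,"az":0.06,"hand":70},
    {"x":-0.04,"y":0.06,"z":3.35,"ax":0,"ay":0,"az":0.06,"hand":70},
    {"x":-0.04,"y":0.06,"z":3.54,"ax":0,"ay":0,"az":0.06,"hand":70},
    {"x":-0.04,"y":0.06,"z":3.54,"ax":0,"ay":0,"az":0.06,"hand":70},
  ],
)

```text
clock: 21.55
eef_pos: [561.4, -265.1, 27.9]
tcp_rot: [-3.141, 0.001, 0.001]
contact_force: [0.7, 1.2, 0.8]
opening: 0.817
grasp_force: 0.0
```

Request:
drive_tool(
  plan=[
    {"x":0,"y":0,"z":0,"ax":0,"ay":0,"az":0,"hand":55},
    {"x":0,"y":0,"z":0,"ax":0,"ay":0,"az":0,"hand":40},
    {"x":0,"y":0,"z":0,"ax":0,"ay":0,"az":0,"hand":25},
    {"x":0,"y":0,"z":0,"ax":0,"ay":0,"az":0,"hand":22},
    {"x":0,"y":0,"z":0,"ax":0,"ay":0,"az":0,"hand":22},
    {"x":0,"y":0,"z":0,"ax":0,"ay":0,"az":0,"hand":22},
    {"x":0,"y":0,"z":0,"ax":0,"ay":0,"az":0,"hand":22},
  ],
)

```text
clock: 22.25
eef_pos: [562.6, -266.3, 29.7]
tcp_rot: [3.141, -0.002, -0.0]
contact_force: [0.4, 0.2, 5.3]
opening: 0.346
grasp_force: 40.4
```

Request:
drive_tool(
  plan=[
    {"x":0,"y":0,"z":-0.2,"ax":0,"ay":0,"az":0,"hand":22},
    {"x":0,"y":0,"z":-0.8,"ax":0,"ay":0,"az":0,"hand":22},
    {"x":0,"y":0,"z":-1.6,"ax":0,"ay":0,"az":0,"hand":22},
    {"x":0,"y":0,"z":-2.4,"ax":0,"ay":0,"az":0,"hand":22},
    {"x":0,"y":-0.8,"z":-3,"ax":0,"ay":0,"az":0,"hand":22},
    {"x":0,"y":-1.6,"z":-3,"ax":0,"ay":0,"az":0,"hand":22},
    {"x":-0.2,"y":-2.5,"z":-3,"ax":0,"ay":0,"az":0,"hand":22},
    {"x":-0.4,"y":-3.4,"z":-3,"ax":0,"ay":0,"az":0,"hand":22},
  ],
)

```text
clock: 23.05
eef_pos: [541.2, -94.5, 179.3]
tcp_rot: [-3.142, -0.001, -0.001]
contact_force: [0.4, -0.0, -1.6]
opening: 0.345
grasp_force: 40.2
```

Request:
drive_tool(
  plan=[
    {"x":-0.1,"y":-0.9,"z":0,"ax":0,"ay":0,"az":0,"hand":22},
    {"x":-0.2,"y":-1.8,"z":0,"ax":0,"ay":0,"az":0,"hand":22},
    {"x":-0.3,"y":-2.7,"z":0,"ax":0,"ay":0,"az":0,"hand":22},
    {"x":-0.4,"y":-3.6,"z":0,"ax":0,"ay":0,"az":0,"hand":22},
    {"x":-0.5,"y":-4.5,"z":0,"ax":0,"ay":0,"az":0,"hand":22},
    {"x":-0.6,"y":-5.4,"z":0,"ax":0,"ay":0,"az":0,"hand":22},
    {"x":-0.7,"y":-6.3,"z":0,"ax":0,"ay":0,"az":0,"hand":22},
    {"x":-0.8,"y":-7.2,"z":0,"ax":0,"ay":0,"az":0,"hand":22},
  ],
)

```text
clock: 23.85
eef_pos: [501.0, 265.8, 179.1]
tcp_rot: [-3.141, -0.0, 0.0]
contact_force: [0.6, -0.1, -1.5]
opening: 0.346
grasp_force: 40.2
```

```bash
python3 -c "
from h import *
go(490,336,43,0)"
```

```text
t 23.85 pos [501.  265.8 179.1] psi [-3.141 -0.     0.   ] xyz [-0.221 -1.403  2.723] a [-0. -0.  0.]
```

Request:
drive_tool(
  plan=[
    {"x":-0.1,"y":-0.7,"z":0,"ax":0,"ay":0,"az":0,"hand":22},
    {"x":-0.22,"y":-1.4,"z":0.2,"ax":0,"ay":0,"az":0,"hand":22},
    {"x":-0.22,"y":-1.4,"z":1,"ax":0,"ay":0,"az":0,"hand":22},
    {"x":-0.22,"y":-1.4,"z":1.8,"ax":0,"ay":0,"az":0,"hand":22},
    {"x":-0.22,"y":-1.4,"z":2.5,"ax":0,"ay":0,"az":0,"hand":22},
    {"x":-0.22,"y":-1.4,"z":2.8,"ax":0,"ay":0,"az":0,"hand":22},
    {"x":-0.22,"y":-1.4,"z":2.9,"ax":0,"ay":0,"az":0,"hand":22},
    {"x":-0.22,"y":-1.4,"z":2.9,"ax":0,"ay":0,"az":0,"hand":22},
  ],
)

```text
clock: 24.65
eef_pos: [491.1, 334.2, 34.0]
tcp_rot: [-3.141, -0.0, -0.0]
contact_force: [-0.6, -0.2, -1.6]
opening: 0.347
grasp_force: 40.3
```

Request:
drive_tool(
  plan=[
    {"x":0,"y":0,"z":0.03,"ax":0,"ay":0,"az":0,"hand":22},
    {"x":0,"y":0,"z":0.06,"ax":0,"ay":0,"az":0,"hand":22},
    {"x":0,"y":0,"z":0.06,"ax":0,"ay":0,"az":0,"hand":22},
  ],
)

```text
clock: 24.95
eef_pos: [491.3, 334.4, 31.4]
tcp_rot: [-3.141, -0.001, -0.0]
contact_force: [0.0, 0.3, -2.1]
opening: 0.35
grasp_force: 40.3
```

Request:
drive_tool(
  plan=[
    {"x":0,"y":0,"z":0.02,"ax":0,"ay":0,"az":0,"hand":22},
    {"x":0,"y":0,"z":0.03,"ax":0,"ay":0,"az":0,"hand":22},
    {"x":0,"y":0,"z":0.03,"ax":0,"ay":0,"az":0,"hand":22},
  ],
)

```text
clock: 25.25
eef_pos: [491.1, 334.3, 29.7]
tcp_rot: [-3.141, -0.001, 0.0]
contact_force: [-0.6, -0.6, 5.9]
opening: 0.345
grasp_force: 41.1
```

Request:
drive_tool(
  plan=[
    {"x":0,"y":0,"z":-0.02,"ax":0,"ay":0,"az":0,"hand":40},
    {"x":0,"y":0,"z":-0.02,"ax":0,"ay":0,"az":0,"hand":55},
    {"x":0,"y":0,"z":-0.02,"ax":0,"ay":0,"az":0,"hand":65},
    {"x":0,"y":0,"z":-0.02,"ax":0,"ay":0,"az":0,"hand":65},
    {"x":0,"y":0,"z":-0.6,"ax":0,"ay":0,"az":0,"hand":65},
    {"x":0,"y":0,"z":-1.4,"ax":0,"ay":0,"az":0,"hand":65},
    {"x":0,"y":0,"z":-2.3,"ax":0,"ay":0,"az":0,"hand":80},
    {"x":0,"y":0,"z":-3.3,"ax":0,"ay":0,"az":0,"hand":85},
  ],
)

```text
clock: 26.05
eef_pos: [490.0, 333.6, 194.8]
tcp_rot: [3.141, 0.002, 0.0]
contact_force: [1.4, 1.1, 0.2]
opening: 0.993
grasp_force: 0.0
```

Request:
drive_tool(
  plan=[
    {"x":2.98,"y":12,"z":0,"ax":0,"ay":0,"az":0,"hand":85},
    {"x":2.98,"y":12,"z":0,"ax":0,"ay":0,"az":0,"hand":85},
    {"x":2.98,"y":12,"z":0,"ax":0,"ay":0,"az":0,"hand":85},
    {"x":2.98,"y":12,"z":0,"ax":0,"ay":0,"az":0,"hand":85},
    {"x":2.98,"y":12,"z":0,"ax":0,"ay":0,"az":0,"hand":85},
    {"x":2.98,"y":12,"z":0,"ax":0,"ay":0,"az":0,"hand":85},
    {"x":2.98,"y":12,"z":0,"ax":0,"ay":0,"az":0,"hand":85},
    {"x":2.98,"y":12,"z":0,"ax":0,"ay":0,"az":0,"hand":85},
  ],
)

```text
clock: 26.85
eef_pos: [587.3, -56.1, 194.1]
tcp_rot: [-3.142, -0.0, 0.0]
contact_force: [0.6, 0.0, 0.0]
opening: 0.994
grasp_force: 0.0
```

```bash
python3 -c "
from h import *
go(640,-267,200,0)"
```

```text
t 26.85 pos [587.3 -56.1 194.1] psi [-3.142 -0.     0.   ] xyz [ 1.054  4.217 -0.119] a [-0. -0.  0.]
```

Request:
drive_tool(
  plan=[
    {"x":1.05,"y":4.22,"z":0,"ax":0,"ay":0,"az":0,"hand":85},
    {"x":1.05,"y":4.22,"z":0,"ax":0,"ay":0,"az":0,"hand":85},
    {"x":1.05,"y":4.22,"z":0,"ax":0,"ay":0,"az":0,"hand":85},
    {"x":1.05,"y":4.22,"z":0,"ax":0,"ay":0,"az":0,"hand":85},
    {"x":1.05,"y":4.22,"z":0,"ax":0,"ay":0,"az":0,"hand":85},
    {"x":1.05,"y":4.22,"z":0.6,"ax":0,"ay":0,"az":0,"hand":85},
    {"x":1.05,"y":4.22,"z":1.2,"ax":0,"ay":0,"az":0,"hand":85},
    {"x":1.05,"y":4.22,"z":1.2,"ax":0,"ay":0,"az":0,"hand":85},
  ],
)

```text
clock: 27.65
eef_pos: [636.6, -263.6, 129.4]
tcp_rot: [-3.138, 0.007, -0.0]
contact_force: [0.1, -0.0, -0.2]
opening: 0.995
grasp_force: 0.0
```

```bash
python3 -c "
from h import *
imaging.grab_frame('top');imaging.grab_frame('top')
go(639.5,-267,22,0)"
```

```text
t 27.75 pos [ 639.4 -264.5  134. ] psi [-3.141e+00  1.000e-03  0.000e+00] xyz [0.004 0.051 2.24 ] a [-0.01  0.01  0.  ]
```

Request:
drive_tool(
  plan=[
    {"x":0,"y":0.05,"z":0.5,"ax":0,"ay":0,"az":0,"hand":85},
    {"x":0,"y":0.05,"z":1.0,"ax":0,"ay":0,"az":0,"hand":85},
    {"x":0,"y":0.05,"z":1.3,"ax":0,"ay":0,"az":0,"hand":85},
    {"x":0,"y":0.05,"z":1.5,"ax":0,"ay":0,"az":0,"hand":85},
    {"x":0,"y":0.05,"z":1.65,"ax":0,"ay":0,"az":0,"hand":85},
    {"x":0,"y":0.05,"z":1.8,"ax":0,"ay":0,"az":0,"hand":85},
  ],
)

```text
clock: 28.35
eef_pos: [640.5, -267.7, 44.6]
tcp_rot: [3.141, -0.001, 0.0]
contact_force: [1.2, -0.8, 1.2]
opening: 0.998
grasp_force: 0.0
```

Request:
drive_tool(
  plan=[
    {"x":0,"y":0,"z":0.1,"ax":0,"ay":0,"az":0,"hand":85},
    {"x":0,"y":0,"z":0.2,"ax":0,"ay":0,"az":0,"hand":85},
  ],
)

```text
clock: 28.55
eef_pos: [640.0, -267.7, 34.1]
tcp_rot: [3.141, -0.001, 0.0]
contact_force: [-0.2, 0.0, 0.0]
opening: 0.999
grasp_force: 0.0
```

Request:
drive_tool(
  plan=[
    {"x":0,"y":0,"z":0.1,"ax":0,"ay":0,"az":0,"hand":85},
    {"x":0,"y":0,"z":0.2,"ax":0,"ay":0,"az":0,"hand":85},
    {"x":0,"y":0,"z":0.2,"ax":0,"ay":0,"az":0,"hand":85},
  ],
)

```text
clock: 28.85
eef_pos: [639.2, -267.4, 23.2]
tcp_rot: [-3.141, 0.001, 0.0]
contact_force: [-0.2, 0.4, 0.6]
opening: 0.994
grasp_force: 0.0
```

Request:
drive_tool(
  plan=[
    {"x":0,"y":0,"z":0,"ax":0,"ay":0,"az":0,"hand":75},
    {"x":0,"y":0,"z":0,"ax":0,"ay":0,"az":0,"hand":65},
    {"x":0,"y":0,"z":0,"ax":0,"ay":0,"az":0,"hand":58},
    {"x":0,"y":0,"z":0,"ax":0,"ay":0,"az":0,"hand":58},
    {"x":0,"y":0,"z":0,"ax":0,"ay":0,"az":0,"hand":58},
    {"x":0,"y":0,"z":0,"ax":0,"ay":0,"az":0,"hand":58},
  ],
  grip_force=40,
)

```text
clock: 29.45
eef_pos: [640.0, -267.7, 24.7]
tcp_rot: [3.141, -0.001, 0.0]
contact_force: [-0.3, 1.2, 5.7]
opening: 0.775
grasp_force: 45.0
```

Request:
drive_tool(
  plan=[
    {"x":-0.06,"y":0,"z":-0.01,"ax":0,"ay":0,"az":0,"hand":58},
    {"x":-0.16,"y":0,"z":-0.01,"ax":0,"ay":0,"az":0,"hand":58},
    {"x":-0.28,"y":0,"z":-0.01,"ax":0,"ay":0,"az":0,"hand":58},
    {"x":-0.4,"y":0,"z":-0.01,"ax":0,"ay":0,"az":0,"hand":58},
    {"x":-0.52,"y":0,"z":-0.01,"ax":0,"ay":0,"az":0,"hand":58},
    {"x":-0.62,"y":0,"z":-0.01,"ax":0,"ay":0,"az":0,"hand":58},
    {"x":-0.68,"y":0,"z":-0.01,"ax":0,"ay":0,"az":0,"hand":58},
    {"x":-0.68,"y":0,"z":-0.01,"ax":0,"ay":0,"az":0,"hand":58},
  ],
)

```text
clock: 30.25
eef_pos: [605.2, -267.7, 24.7]
tcp_rot: [3.141, -0.0, -0.0]
contact_force: [0.3, -0.2, 5.6]
opening: 0.771
grasp_force: 45.5
```

```bash
python3 -c "
from h import *
s=monitor.sense();print(s['contact_force'],s['grasp_force'],s['eef_pos'])
a=imaging.grab_frame('scene')[150:270,350:490,::-1]
b=imaging.grab_frame('top')
a=cv2.resize(a,None,fx=4,fy=4,interpolation=cv2.INTER_CUBIC)
H=np.zeros((480,800,3),np.uint8);H[:,:560]=a;H[:240,560:800]=cv2.resize(b[180:300,150:270,::-1],(240,240));H[240:,560:]=cv2.resize(b[130:250,370:490,::-1],(240,240))
cv2.imwrite('pics/u1.png',H)"
```

```text
[ 0.2721271  -0.20841898  5.58985255] 45.49841344356537 [ 605.23418073 -267.72519747   24.68697433]
```

View pics/u1.png

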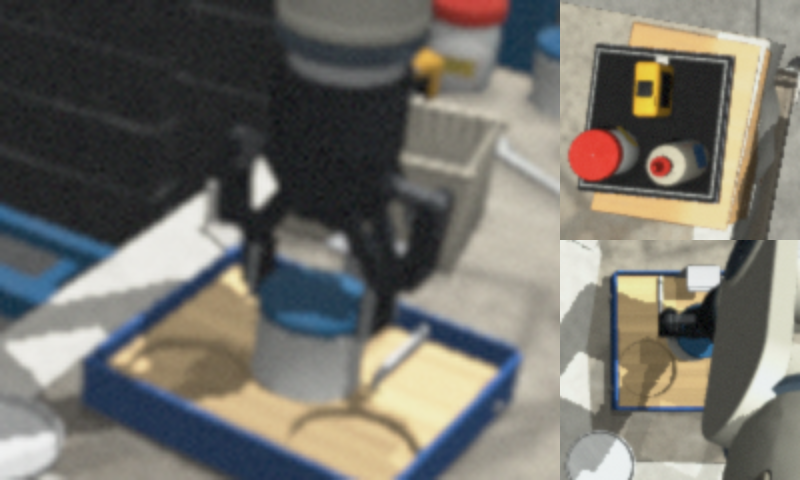

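The tin has slid clear of the keeper and is gripped across its lid, with the fingers at (260,270) and (365,310). All three parked items stand on the board.

Request:
drive_tool(
  plan=[
    {"x":0,"y":0,"z":-0.2,"ax":0,"ay":0,"az":0,"hand":58},
    {"x":0,"y":0,"z":-0.8,"ax":0,"ay":0,"az":0,"hand":58},
    {"x":0,"y":0,"z":-1.6,"ax":0,"ay":0,"az":0,"hand":58},
    {"x":-0.7,"y":-0.5,"z":-1.8,"ax":0,"ay":0,"az":0,"hand":58},
    {"x":-1.4,"y":-1,"z":-1.8,"ax":0,"ay":0,"az":0,"hand":58},
    {"x":-2.1,"y":-1.5,"z":-1.8,"ax":0,"ay":0,"az":0,"hand":58},
    {"x":-2.8,"y":-2,"z":-1.8,"ax":0,"ay":0,"az":0,"hand":58},
    {"x":-3.28,"y":-2.34,"z":-1.8,"ax":0,"ay":0,"az":0,"hand":58},
  ],
)

```text
clock: 31.15
eef_pos: [437.6, -148.7, 113.9]
tcp_rot: [-3.14, 0.004, 0.0]
contact_force: [1.2, 0.4, -1.8]
opening: 0.775
grasp_force: 45.6
```

Request:
drive_tool(
  plan=[
    {"x":0,"y":0,"z":0.4,"ax":0,"ay":0,"az":0,"hand":58},
    {"x":0,"y":0,"z":0.9,"ax":0,"ay":0,"az":0,"hand":58},
    {"x":0,"y":0,"z":1.4,"ax":0,"ay":0,"az":0,"hand":58},
    {"x":0,"y":0,"z":1.7,"ax":0,"ay":0,"az":0,"hand":58},
    {"x":0,"y":0,"z":1.8,"ax":0,"ay":0,"az":0,"hand":58},
    {"x":0,"y":0,"z":1.8,"ax":0,"ay":0,"az":0,"hand":58},
    {"x":0,"y":0,"z":1.8,"ax":0,"ay":0,"az":0,"hand":58},
  ],
)

```text
clock: 31.85
eef_pos: [441.8, -150.7, 25.0]
tcp_rot: [3.141, -0.0, 0.0]
contact_force: [0.7, 0.0, -1.2]
opening: 0.777
grasp_force: 45.6
```

```bash
python3 -c "
from h import *
go(441,-150.5,7,0)
im=imaging.grab_frame('scene')[:,:,::-1]
a=cv2.resize(im[210:290,300:400],None,fx=6,fy=6,interpolation=cv2.INTER_CUBIC)
cv2.imwrite('pics/v1.png',a)"
```

```text
t 31.85 pos [ 441.8 -150.7   25. ] psi [ 3.141 -0.     0.   ] xyz [-0.016 -0.004  0.36 ] a [ 0. -0.  0.]
```

View pics/v1.png

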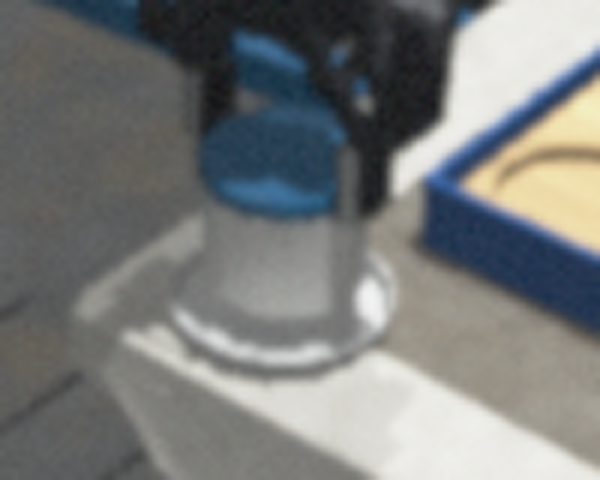

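The tin hangs over the dish. Its body spans u 205–352 and its lid is centred near (275,150), while the dish rim spans u 168–398 with its bottom near v 370. I'll compare both with their projections.

```bash
python3 -c "
from h import *
t=np.linspace(0,2*np.pi,200)
def ext(c,r,z):
    P=np.array([(proj('scene',[c[0]+r*np.cos(a),c[1]+r*np.sin(a),z])-[300,210]+.5)*6 for a in t]);return P.min(0).round(),P.max(0).round()
print('tin lid',ext((441.5,-150.7),34,77),'base',ext((441.5,-150.7),33,21))
for c in((441.5,-150.7),(436,-155)):print('rim',ext(c,45,11),'floor',ext(c,40,3),'tin seated',ext(c,33,3))
im=cv2.imread('pics/v1.png');print(im[100:395:6,275].tolist())"
```

```text
tin lid (array([194., 101.]), array([372., 202.])) base (array([198., 218.]), array([365., 320.]))
rim (array([168., 220.]), array([395., 360.])) floor (array([180., 243.]), array([381., 368.])) tin seated (array([198., 253.]), array([364., 356.]))
rim (array([167., 230.]), array([395., 372.])) floor (array([180., 253.]), array([382., 380.])) tin seated (array([197., 264.]), array([364., 368.]))
[[84, 65, 44], [94, 75, 50], [106, 82, 54], [106, 81, 50], [94, 70, 43], [86, 65, 42], [84, 64, 39], [80, 62, 34], [85, 66, 42], [86, 66, 45], [86, 67, 45], [83, 63, 38], [92, 71, 43], [115, 86, 53], [143, 106, 63], [154, 114, 64], [151, 112, 64], [137, 99, 55], [115, 86, 48], [99, 80, 58], [102, 94, 84], [117, 116, 112], [124, 126, 125], [127, 130, 129], [130, 133, 134], [134, 137, 138], [140, 142, 140], [140, 143, 142], [141, 145, 144], [146, 150, 148], [151, 154, 152], [153, 156, 156], [154, 159, 158], [156, 162, 161], [159, 164, 164], [158, 162, 162], [145, 148, 147], [128, 128, 128], [117, 118, 118], [117, 117, 117], [122, 122, 121], [142, 143, 140], [189, 189, 187], [205, 205, 204], [166, 166, 166], [116, 116, 115], [125, 127, 128], [172, 178, 178], [204, 211, 211], [212, 218, 218]]
```

Request:
drive_tool(
  plan=[
    {"x":-0.04,"y":0.03,"z":0.1,"ax":0,"ay":0,"az":0,"hand":58},
    {"x":-0.04,"y":0.03,"z":0.2,"ax":0,"ay":0,"az":0,"hand":58},
    {"x":-0.04,"y":0.03,"z":0.26,"ax":0,"ay":0,"az":0,"hand":58},
    {"x":-0.04,"y":0.03,"z":0.28,"ax":0,"ay":0,"az":0,"hand":58},
  ],
)

```text
clock: 32.3
eef_pos: [439.3, -152.0, 10.1]
tcp_rot: [-3.141, 0.001, 0.0]
contact_force: [-0.5, -0.7, -1.4]
opening: 0.773
grasp_force: 45.6
```

Request:
drive_tool(
  plan=[
    {"x":0,"y":0,"z":0.02,"ax":0,"ay":0,"az":0,"hand":58},
    {"x":0,"y":0,"z":0.04,"ax":0,"ay":0,"az":0,"hand":58},
    {"x":0,"y":0,"z":0.04,"ax":0,"ay":0,"az":0,"hand":58},
  ],
)

```text
clock: 32.6
eef_pos: [439.7, -152.1, 8.4]
tcp_rot: [-3.142, 0.0, 0.0]
contact_force: [0.0, -0.2, -2.6]
opening: 0.774
grasp_force: 45.6
```

Request:
drive_tool(
  plan=[
    {"x":0,"y":0,"z":0.02,"ax":0,"ay":0,"az":0,"hand":58},
    {"x":0,"y":0,"z":0.03,"ax":0,"ay":0,"az":0,"hand":58},
    {"x":0,"y":0,"z":0.03,"ax":0,"ay":0,"az":0,"hand":58},
  ],
)

```text
clock: 32.9
eef_pos: [439.8, -152.2, 7.6]
tcp_rot: [3.141, -0.0, 0.0]
contact_force: [-2.9, 0.3, 9.1]
opening: 0.773
grasp_force: 46.6
```

Request:
drive_tool(
  plan=[
    {"x":0,"y":0,"z":-0.01,"ax":0,"ay":0,"az":0,"hand":72},
    {"x":0,"y":0,"z":-0.01,"ax":0,"ay":0,"az":0,"hand":85},
    {"x":0,"y":0,"z":-0.01,"ax":0,"ay":0,"az":0,"hand":85},
    {"x":0,"y":0,"z":-0.01,"ax":0,"ay":0,"az":0,"hand":85},
    {"x":0,"y":0,"z":-0.6,"ax":0,"ay":0,"az":0,"hand":85},
    {"x":0,"y":0,"z":-1.5,"ax":0,"ay":0,"az":0,"hand":85},
    {"x":0,"y":0,"z":-2.5,"ax":0,"ay":0,"az":0,"hand":85},
    {"x":0,"y":0,"z":-3.5,"ax":0,"ay":0,"az":0,"hand":85},
  ],
)

```text
clock: 33.7
eef_pos: [439.0, -151.9, 183.6]
tcp_rot: [-3.141, 0.001, 0.0]
contact_force: [0.9, -0.3, 0.4]
opening: 0.994
grasp_force: 0.0
```

Request:
drive_tool(
  plan=[
    {"x":1.03,"y":-9.73,"z":0,"ax":0,"ay":0,"az":0,"hand":65},
    {"x":1.03,"y":-9.73,"z":0,"ax":0,"ay":0,"az":0,"hand":65},
    {"x":1.03,"y":-9.73,"z":0,"ax":0,"ay":0,"az":0,"hand":65},
    {"x":1.03,"y":-9.73,"z":0,"ax":0,"ay":0,"az":0,"hand":65},
    {"x":1.03,"y":-9.73,"z":0,"ax":0,"ay":0,"az":0,"hand":65},
    {"x":1.03,"y":-9.73,"z":0,"ax":0,"ay":0,"az":0,"hand":65},
    {"x":1.03,"y":-9.73,"z":0,"ax":0,"ay":0,"az":0,"hand":65},
    {"x":1.03,"y":-9.73,"z":0,"ax":0,"ay":0,"az":0,"hand":65},
  ],
)

```text
clock: 34.5
eef_pos: [481.5, 247.9, 181.9]
tcp_rot: [3.142, -0.0, 0.0]
contact_force: [1.1, -1.2, 0.1]
opening: 0.766
grasp_force: 0.0
```

```bash
python3 -c "
from h import *
go(491,334,180,0)
im=imaging.grab_frame('top')
hsv=cv2.cvtColor(im,cv2.COLOR_RGB2HSV)[215:270,360:425]
m=(abs(hsv[...,0].astype(int)-105)<12)&(hsv[...,1]>120)
ys,xs=np.nonzero(m);print(len(xs),xs.min(),xs.max(),ys.min(),ys.max());u=[(xs.min()+xs.max())/2+360,(ys.min()+ys.max())/2+215];print(u,back('top',u,59))
m=(im[215:270,360:425].min(2)>215);ys,xs=np.nonzero(m);print(xs.min()+360,xs.max()+360,ys.min()+215,ys.max()+215)"
```

```text
t 34.5 pos [481.5 247.9 181.9] psi [ 3.142 -0.     0.   ] xyz [ 0.192 -1.722  0.039] a [ 0. -0.  0.]
580 20 46 15 41
[np.float64(393.0), np.float64(243.0)] [ 440.09425308 -150.91659416   59.        ]
362 424 215 261
```

Request:
drive_tool(
  plan=[
    {"x":0.19,"y":-1.72,"z":0,"ax":0,"ay":0,"az":0,"hand":65},
    {"x":0.19,"y":-1.72,"z":0,"ax":0,"ay":0,"az":0,"hand":65},
    {"x":0.19,"y":-1.72,"z":0.6,"ax":0,"ay":0,"az":0,"hand":65},
    {"x":0.19,"y":-1.72,"z":1.3,"ax":0,"ay":0,"az":0,"hand":65},
    {"x":0.19,"y":-1.72,"z":1.9,"ax":0,"ay":0,"az":0,"hand":65},
    {"x":0.19,"y":-1.72,"z":2.5,"ax":0,"ay":0,"az":0,"hand":65},
    {"x":0.19,"y":-1.72,"z":2.85,"ax":0,"ay":0,"az":0,"hand":65},
    {"x":0.19,"y":-1.72,"z":3.04,"ax":0,"ay":0,"az":0,"hand":65},
  ],
)

```text
clock: 35.35
eef_pos: [490.1, 330.9, 27.9]
tcp_rot: [3.14, 0.002, 0.0]
contact_force: [-0.0, 0.0, 0.0]
opening: 0.764
grasp_force: 0.0
```

Request:
drive_tool(
  plan=[
    {"x":0,"y":0,"z":0,"ax":0,"ay":0,"az":0,"hand":55},
    {"x":0,"y":0,"z":0,"ax":0,"ay":0,"az":0,"hand":40},
    {"x":0,"y":0,"z":0,"ax":0,"ay":0,"az":0,"hand":25},
    {"x":0,"y":0,"z":0,"ax":0,"ay":0,"az":0,"hand":22},
    {"x":0,"y":0,"z":0,"ax":0,"ay":0,"az":0,"hand":22},
    {"x":0,"y":0,"z":0,"ax":0,"ay":0,"az":0,"hand":22},
    {"x":0,"y":0,"z":0,"ax":0,"ay":0,"az":0,"hand":22},
  ],
)

```text
clock: 36.05
eef_pos: [492.1, 332.3, 31.3]
tcp_rot: [-3.14, -0.002, 0.0]
contact_force: [-1.2, 0.6, 6.7]
opening: 0.349
grasp_force: 40.1
```

Request:
drive_tool(
  plan=[
    {"x":0,"y":0,"z":-0.2,"ax":0,"ay":0,"az":0,"hand":22},
    {"x":0,"y":0,"z":-0.9,"ax":0,"ay":0,"az":0,"hand":22},
    {"x":0,"y":0,"z":-1.8,"ax":0,"ay":0,"az":0,"hand":22},
    {"x":0,"y":0,"z":-2.6,"ax":0,"ay":0,"az":0,"hand":22},
    {"x":0.1,"y":0.8,"z":-3,"ax":0,"ay":0,"az":0,"hand":22},
    {"x":0.2,"y":1.6,"z":-3,"ax":0,"ay":0,"az":0,"hand":22},
    {"x":0.3,"y":2.5,"z":-3,"ax":0,"ay":0,"az":0,"hand":22},
    {"x":0.4,"y":3.4,"z":-3,"ax":0,"ay":0,"az":0,"hand":22},
  ],
)

```text
clock: 36.85
eef_pos: [510.9, 160.2, 180.8]
tcp_rot: [-3.141, -0.001, 0.001]
contact_force: [0.9, 0.1, -2.1]
opening: 0.345
grasp_force: 40.3
```

Request:
drive_tool(
  plan=[
    {"x":0.1,"y":0.9,"z":0,"ax":0,"ay":0,"az":0,"hand":22},
    {"x":0.2,"y":1.8,"z":0,"ax":0,"ay":0,"az":0,"hand":22},
    {"x":0.3,"y":2.7,"z":0,"ax":0,"ay":0,"az":0,"hand":22},
    {"x":0.4,"y":3.6,"z":0,"ax":0,"ay":0,"az":0,"hand":22},
    {"x":0.5,"y":4.5,"z":0,"ax":0,"ay":0,"az":0,"hand":22},
    {"x":0.6,"y":5.4,"z":0,"ax":0,"ay":0,"az":0,"hand":22},
    {"x":0.7,"y":6.3,"z":0,"ax":0,"ay":0,"az":0,"hand":22},
    {"x":0.8,"y":7.2,"z":0,"ax":0,"ay":0,"az":0,"hand":22},
  ],
)

```text
clock: 37.65
eef_pos: [550.9, -200.2, 180.6]
tcp_rot: [3.142, -0.0, -0.0]
contact_force: [0.5, 1.0, -2.2]
opening: 0.353
grasp_force: 40.3
```

```bash
python3 -c "
from h import *
go(562.5,-266,36,0)"
```

```text
t 37.65 pos [ 550.9 -200.2  180.6] psi [ 3.142 -0.    -0.   ] xyz [0.232 1.316 2.893] a [ 0. -0. -0.]
```

Request:
drive_tool(
  plan=[
    {"x":0.1,"y":0.7,"z":0,"ax":0,"ay":0,"az":0,"hand":22},
    {"x":0.23,"y":1.32,"z":0,"ax":0,"ay":0,"az":0,"hand":22},
    {"x":0.23,"y":1.32,"z":0.7,"ax":0,"ay":0,"az":0,"hand":22},
    {"x":0.23,"y":1.32,"z":1.4,"ax":0,"ay":0,"az":0,"hand":22},
    {"x":0.23,"y":1.32,"z":2.2,"ax":0,"ay":0,"az":0,"hand":22},
    {"x":0.23,"y":1.32,"z":2.7,"ax":0,"ay":0,"az":0,"hand":22},
    {"x":0.23,"y":1.32,"z":2.9,"ax":0,"ay":0,"az":0,"hand":22},
    {"x":0.23,"y":1.32,"z":2.9,"ax":0,"ay":0,"az":0,"hand":22},
  ],
)

```text
clock: 38.45
eef_pos: [561.9, -263.9, 34.2]
tcp_rot: [-3.141, 0.002, 0.0]
contact_force: [0.6, -0.6, -1.2]
opening: 0.349
grasp_force: 40.4
```

Request:
drive_tool(
  plan=[
    {"x":0,"y":0,"z":0.03,"ax":0,"ay":0,"az":0,"hand":22},
    {"x":0,"y":0,"z":0.06,"ax":0,"ay":0,"az":0,"hand":22},
    {"x":0,"y":0,"z":0.06,"ax":0,"ay":0,"az":0,"hand":22},
  ],
)

```text
clock: 38.75
eef_pos: [563.5, -264.7, 33.2]
tcp_rot: [3.141, -0.002, 0.0]
contact_force: [0.1, 0.2, -1.1]
opening: 0.35
grasp_force: 40.4
```

Request:
drive_tool(
  plan=[
    {"x":0,"y":0,"z":0.02,"ax":0,"ay":0,"az":0,"hand":22},
    {"x":0,"y":0,"z":0.03,"ax":0,"ay":0,"az":0,"hand":22},
    {"x":0,"y":0,"z":0.03,"ax":0,"ay":0,"az":0,"hand":22},
  ],
)

```text
clock: 39.05
eef_pos: [563.3, -264.5, 31.3]
tcp_rot: [3.141, -0.001, 0.0]
contact_force: [-1.1, 0.8, 5.7]
opening: 0.348
grasp_force: 41.1
```

Request:
drive_tool(
  plan=[
    {"x":-0.015,"y":0.03,"z":-0.03,"ax":0,"ay":0,"az":0,"hand":22},
    {"x":-0.015,"y":0.03,"z":-0.03,"ax":0,"ay":0,"az":0,"hand":22},
    {"x":-0.015,"y":0.03,"z":0,"ax":0,"ay":0,"az":0,"hand":22},
    {"x":-0.015,"y":0.03,"z":0,"ax":0,"ay":0,"az":0,"hand":22},
    {"x":-0.015,"y":0.03,"z":0,"ax":0,"ay":0,"az":0,"hand":40},
    {"x":-0.015,"y":0.03,"z":0,"ax":0,"ay":0,"az":0,"hand":60},
    {"x":-0.015,"y":0.03,"z":0,"ax":0,"ay":0,"az":0,"hand":60},
    {"x":-0.015,"y":0.03,"z":0,"ax":0,"ay":0,"az":0,"hand":60},
  ],
)

```text
clock: 39.85
eef_pos: [562.0, -265.7, 30.3]
tcp_rot: [-3.142, 0.0, 0.0]
contact_force: [0.1, 0.4, 0.2]
opening: 0.702
grasp_force: 0.0
```

Request:
drive_tool(
  plan=[
    {"x":0,"y":0,"z":-0.6,"ax":0,"ay":0,"az":0,"hand":60},
    {"x":0,"y":0,"z":-1.4,"ax":0,"ay":0,"az":0,"hand":60},
    {"x":0,"y":0,"z":-2.4,"ax":0,"ay":0,"az":0,"hand":70},
    {"x":-3.3,"y":-11.25,"z":-3.7,"ax":0,"ay":0,"az":-15,"hand":85},
    {"x":-3.3,"y":-11.25,"z":-3.7,"ax":0,"ay":0,"az":-15,"hand":85},
    {"x":-3.3,"y":-11.25,"z":-3.7,"ax":0,"ay":0,"az":-15,"hand":85},
    {"x":-3.3,"y":-11.25,"z":-3.7,"ax":0,"ay":0,"az":-15,"hand":85},
    {"x":-3.3,"y":-11.25,"z":-3.7,"ax":0,"ay":0,"az":-15,"hand":85},
  ],
)

```text
clock: 40.65
eef_pos: [491.2, -25.8, 178.3]
tcp_rot: [3.141, -0.0, 0.756]
contact_force: [0.4, -0.4, -0.2]
opening: 0.999
grasp_force: 0.0
```

```bash
python3 -c "
from h import *
go(396.9,297.5,215,np.pi/2)"
```

```text
t 40.65 pos [491.2 -25.8 178.3] psi [ 3.141 -0.     0.756] xyz [ 3.062 -5.999 -0.735] a [ 0.   -0.   -7.78]
```

Request:
drive_tool(
  plan=[
    {"x":1.0,"y":-2,"z":-0.8,"ax":0,"ay":0,"az":-7.78,"hand":85},
    {"x":3.06,"y":-6,"z":-0.75,"ax":0,"ay":0,"az":-7.78,"hand":85},
    {"x":3.06,"y":-6,"z":-0.75,"ax":0,"ay":0,"az":-7.78,"hand":85},
    {"x":3.06,"y":-6,"z":-0.75,"ax":0,"ay":0,"az":-7.78,"hand":85},
    {"x":3.06,"y":-6,"z":-0.75,"ax":0,"ay":0,"az":-7.78,"hand":85},
    {"x":3.06,"y":-6,"z":-0.75,"ax":0,"ay":0,"az":-7.78,"hand":85},
    {"x":3.06,"y":-6,"z":-0.75,"ax":0,"ay":0,"az":-7.78,"hand":85},
    {"x":3.06,"y":-6,"z":-0.75,"ax":0,"ay":0,"az":-7.78,"hand":85},
  ],
)

```text
clock: 41.45
eef_pos: [398.5, 300.7, 216.0]
tcp_rot: [3.141, -0.002, 1.569]
contact_force: [1.3, -0.7, 0.4]
opening: 0.995
grasp_force: 0.0
```

Request:
drive_tool(
  plan=[
    {"x":0,"y":0,"z":0,"ax":0,"ay":0,"az":0,"hand":85},
    {"x":0,"y":0,"z":0,"ax":0,"ay":0,"az":0,"hand":85},
  ],
)

```text
clock: 41.65
eef_pos: [399.4, 295.5, 215.2]
tcp_rot: [-3.141, 0.001, 1.565]
contact_force: [-0.6, -0.1, -0.7]
opening: 0.998
grasp_force: 0.0
```

```bash
python3 -c "
from h import *
go(396.9,297.5,69,np.pi/2)"
```

```text
t 41.65 pos [399.4 295.5 215.2] psi [-3.141e+00  1.000e-03  1.565e+00] xyz [ 0.042 -0.05   2.924] a [-0.    0.01 -0.06]
```

Request:
drive_tool(
  plan=[
    {"x":0.04,"y":-0.05,"z":0.7,"ax":0,"ay":0,"az":-0.06,"hand":85},
    {"x":0.04,"y":-0.05,"z":1.4,"ax":0,"ay":0,"az":-0.06,"hand":85},
    {"x":0.04,"y":-0.05,"z":2.0,"ax":0,"ay":0,"az":-0.06,"hand":85},
    {"x":0.04,"y":-0.05,"z":2.4,"ax":0,"ay":0,"az":-0.06,"hand":85},
    {"x":0.04,"y":-0.05,"z":2.7,"ax":0,"ay":0,"az":-0.06,"hand":85},
    {"x":0.04,"y":-0.05,"z":2.85,"ax":0,"ay":0,"az":-0.06,"hand":85},
    {"x":0.04,"y":-0.05,"z":2.92,"ax":0,"ay":0,"az":-0.06,"hand":85},
    {"x":0.04,"y":-0.05,"z":2.92,"ax":0,"ay":0,"az":-0.06,"hand":70},
  ],
)

```text
clock: 42.45
eef_pos: [397.3, 297.9, 69.6]
tcp_rot: [-3.142, 0.0, 1.57]
contact_force: [-0.9, -0.5, -0.0]
opening: 0.853
grasp_force: 0.0
```

Request:
drive_tool(
  plan=[
    {"x":0,"y":0,"z":0,"ax":0,"ay":0,"az":0,"hand":58},
    {"x":0,"y":0,"z":0,"ax":0,"ay":0,"az":0,"hand":40},
    {"x":0,"y":0,"z":0,"ax":0,"ay":0,"az":0,"hand":40},
    {"x":0,"y":0,"z":0,"ax":0,"ay":0,"az":0,"hand":40},
    {"x":0,"y":0,"z":0,"ax":0,"ay":0,"az":0,"hand":40},
    {"x":0,"y":0,"z":0,"ax":0,"ay":0,"az":0,"hand":40},
  ],
)

```text
clock: 43.05
eef_pos: [397.7, 299.0, 70.7]
tcp_rot: [3.14, -0.001, 1.571]
contact_force: [-1.4, -0.4, 6.4]
opening: 0.532
grasp_force: 39.8
```

```bash
python3 -c "
from h import *
s=monitor.sense();print(s['opening'],s['grasp_force']);go(562.2,-320,65,np.pi/2)"
```

```text
0.5324032952708238 39.82530450448394
t 43.05 pos [397.7 299.   70.7] psi [ 3.140e+00 -1.000e-03  1.571e+00] xyz [-12.382   3.284   0.105] a [ 0.02 -0.01  0.01]
```

Request:
drive_tool(
  plan=[
    {"x":0,"y":0,"z":-0.2,"ax":0,"ay":0,"az":0,"hand":40},
    {"x":0,"y":0,"z":-0.9,"ax":0,"ay":0,"az":0,"hand":40},
    {"x":0,"y":0,"z":-1.8,"ax":0,"ay":0,"az":0,"hand":40},
    {"x":0,"y":0,"z":-2.4,"ax":0,"ay":0,"az":0,"hand":40},
    {"x":-0.7,"y":0.2,"z":-2.6,"ax":0,"ay":0,"az":0,"hand":40},
    {"x":-1.5,"y":0.4,"z":-2.6,"ax":0,"ay":0,"az":0,"hand":40},
    {"x":-2.3,"y":0.6,"z":-2.6,"ax":0,"ay":0,"az":0,"hand":40},
    {"x":-3.1,"y":0.8,"z":-2.6,"ax":0,"ay":0,"az":0,"hand":40},
  ],
)

```text
clock: 43.85
eef_pos: [437.2, 142.1, 200.7]
tcp_rot: [3.14, -0.0, 1.572]
contact_force: [1.0, 0.6, -0.4]
opening: 0.535
grasp_force: 41.4
```

Request:
drive_tool(
  plan=[
    {"x":-0.8,"y":0.22,"z":0,"ax":0,"ay":0,"az":0,"hand":40},
    {"x":-1.6,"y":0.44,"z":0,"ax":0,"ay":0,"az":0,"hand":40},
    {"x":-2.4,"y":0.66,"z":0,"ax":0,"ay":0,"az":0,"hand":40},
    {"x":-3.2,"y":0.88,"z":0,"ax":0,"ay":0,"az":0,"hand":40},
    {"x":-4,"y":1.1,"z":0,"ax":0,"ay":0,"az":0,"hand":40},
    {"x":-4.8,"y":1.32,"z":0,"ax":0,"ay":0,"az":0,"hand":40},
    {"x":-5.6,"y":1.54,"z":0,"ax":0,"ay":0,"az":0,"hand":40},
    {"x":-6.4,"y":1.76,"z":0,"ax":0,"ay":0,"az":0,"hand":40},
  ],
)

```text
clock: 44.65
eef_pos: [525.4, -178.3, 200.5]
tcp_rot: [3.141, 0.0, 1.571]
contact_force: [-0.1, 0.1, 0.2]
opening: 0.534
grasp_force: 41.4
```

```bash
python3 -c "
from h import *
go(562.3,-318,66,np.pi/2)"
```

```text
t 44.65 pos [ 525.4 -178.3  200.5] psi [3.141 0.    1.571] xyz [-2.794  0.736  2.692] a [0.01 0.   0.  ]
```

Request:
drive_tool(
  plan=[
    {"x":-0.8,"y":0.2,"z":0,"ax":0,"ay":0,"az":0,"hand":40},
    {"x":-1.6,"y":0.4,"z":0,"ax":0,"ay":0,"az":0,"hand":40},
    {"x":-2.4,"y":0.6,"z":0,"ax":0,"ay":0,"az":0,"hand":40},
    {"x":-2.79,"y":0.74,"z":0,"ax":0,"ay":0,"az":0,"hand":40},
    {"x":-2.79,"y":0.74,"z":0.8,"ax":0,"ay":0,"az":0,"hand":40},
    {"x":-2.79,"y":0.74,"z":1.6,"ax":0,"ay":0,"az":0,"hand":40},
    {"x":-2.79,"y":0.74,"z":2.2,"ax":0,"ay":0,"az":0,"hand":40},
    {"x":-2.79,"y":0.74,"z":2.2,"ax":0,"ay":0,"az":0,"hand":40},
  ],
)

```text
clock: 45.45
eef_pos: [559.3, -314.4, 86.0]
tcp_rot: [-3.135, -0.004, 1.571]
contact_force: [-1.1, 0.4, -1.2]
opening: 0.535
grasp_force: 41.4
```

Request:
drive_tool(
  plan=[
    {"x":0,"y":0,"z":0,"ax":0,"ay":0,"az":0,"hand":40},
    {"x":0,"y":0,"z":0,"ax":0,"ay":0,"az":0,"hand":40},
  ],
)

```text
clock: 45.65
eef_pos: [563.6, -316.7, 92.0]
tcp_rot: [3.139, 0.002, 1.571]
contact_force: [1.1, -0.4, 0.2]
opening: 0.532
grasp_force: 41.4
```

Now I'll descend to the bay floor, expecting contact near z 60.7.

Request:
drive_tool(
  plan=[
    {"x":-0.02,"y":-0.02,"z":0.2,"ax":0,"ay":0,"az":0,"hand":40},
    {"x":-0.02,"y":-0.02,"z":0.35,"ax":0,"ay":0,"az":0,"hand":40},
    {"x":-0.02,"y":-0.02,"z":0.48,"ax":0,"ay":0,"az":0,"hand":40},
    {"x":-0.02,"y":-0.02,"z":0.54,"ax":0,"ay":0,"az":0,"hand":40},
    {"x":-0.02,"y":-0.02,"z":0.56,"ax":0,"ay":0,"az":0,"hand":40},
    {"x":-0.02,"y":-0.02,"z":0.56,"ax":0,"ay":0,"az":0,"hand":40},
  ],
)

```text
clock: 46.25
eef_pos: [561.2, -317.0, 61.4]
tcp_rot: [-3.141, -0.0, 1.571]
contact_force: [0.4, -0.7, -0.6]
opening: 0.532
grasp_force: 41.4
```

Request:
drive_tool(
  plan=[
    {"x":0,"y":0,"z":0.03,"ax":0,"ay":0,"az":0,"hand":40},
    {"x":0,"y":0,"z":0.05,"ax":0,"ay":0,"az":0,"hand":40},
    {"x":0,"y":0,"z":0.05,"ax":0,"ay":0,"az":0,"hand":40},
  ],
)

```text
clock: 46.55
eef_pos: [561.8, -317.4, 60.7]
tcp_rot: [3.14, 0.001, 1.571]
contact_force: [-2.2, 1.0, 11.5]
opening: 0.535
grasp_force: 42.5
```

Request:
drive_tool(
  plan=[
    {"x":0,"y":0,"z":-0.02,"ax":0,"ay":0,"az":0,"hand":52},
    {"x":0,"y":0,"z":-0.02,"ax":0,"ay":0,"az":0,"hand":62},
    {"x":0,"y":0,"z":-0.02,"ax":0,"ay":0,"az":0,"hand":75},
    {"x":0,"y":0,"z":-0.02,"ax":0,"ay":0,"az":0,"hand":75},
    {"x":0,"y":0,"z":-0.6,"ax":0,"ay":0,"az":0,"hand":80},
    {"x":0,"y":0,"z":-1.4,"ax":0,"ay":0,"az":0,"hand":85},
    {"x":0,"y":0,"z":-2.2,"ax":0,"ay":0,"az":0,"hand":85},
    {"x":0,"y":0,"z":-3,"ax":0,"ay":0,"az":0,"hand":85},
  ],
)

```text
clock: 47.35
eef_pos: [560.9, -316.9, 210.3]
tcp_rot: [-3.141, -0.0, 1.571]
contact_force: [1.6, 0.1, -0.9]
opening: 0.994
grasp_force: 0.0
```

Request:
drive_tool(
  plan=[
    {"x":14.1,"y":-3.13,"z":0,"ax":0,"ay":0,"az":0,"hand":85},
    {"x":14.1,"y":-3.13,"z":0,"ax":0,"ay":0,"az":0,"hand":85},
    {"x":14.1,"y":-3.13,"z":0,"ax":0,"ay":0,"az":0,"hand":85},
    {"x":14.1,"y":-3.13,"z":0,"ax":0,"ay":0,"az":0,"hand":85},
    {"x":14.1,"y":-3.13,"z":0,"ax":0,"ay":0,"az":0,"hand":85},
    {"x":14.1,"y":-3.13,"z":0,"ax":0,"ay":0,"az":0,"hand":85},
    {"x":14.1,"y":-3.13,"z":0,"ax":0,"ay":0,"az":0,"hand":85},
    {"x":14.1,"y":-3.13,"z":0,"ax":0,"ay":0,"az":0,"hand":85},
  ],
)

```text
clock: 48.15
eef_pos: [473.7, 75.2, 209.2]
tcp_rot: [3.141, -0.0, 1.571]
contact_force: [0.8, -0.8, -0.3]
opening: 0.998
grasp_force: 0.0
```

```bash
python3 -c "
from h import *
go(405.2,388,150,np.pi/2)"
```

```text
t 48.15 pos [473.7  75.2 209.2] psi [ 3.141 -0.     1.571] xyz [ 6.256 -1.37   1.183] a [ 0.01 -0.    0.  ]
```

Request:
drive_tool(
  plan=[
    {"x":6.25,"y":-1.37,"z":1.2,"ax":0,"ay":0,"az":0,"hand":85},
    {"x":6.25,"y":-1.37,"z":1.2,"ax":0,"ay":0,"az":0,"hand":85},
    {"x":6.25,"y":-1.37,"z":1.2,"ax":0,"ay":0,"az":0,"hand":85},
    {"x":6.25,"y":-1.37,"z":1.2,"ax":0,"ay":0,"az":0,"hand":85},
    {"x":6.25,"y":-1.37,"z":1.2,"ax":0,"ay":0,"az":0,"hand":85},
    {"x":6.25,"y":-1.37,"z":1.2,"ax":0,"ay":0,"az":0,"hand":85},
    {"x":6.25,"y":-1.37,"z":1.2,"ax":0,"ay":0,"az":0,"hand":85},
    {"x":6.25,"y":-1.37,"z":1.2,"ax":0,"ay":0,"az":0,"hand":85},
  ],
)

```text
clock: 48.95
eef_pos: [404.6, 388.8, 148.1]
tcp_rot: [-3.141, -0.0, 1.574]
contact_force: [1.3, -0.5, 0.5]
opening: 0.996
grasp_force: 0.0
```

Request:
drive_tool(
  plan=[
    {"x":0,"y":0,"z":0,"ax":0,"ay":0,"az":0,"hand":85},
    {"x":0,"y":0,"z":0,"ax":0,"ay":0,"az":0,"hand":85},
  ],
)

```text
clock: 49.15
eef_pos: [405.9, 385.0, 149.1]
tcp_rot: [-3.141, 0.0, 1.571]
contact_force: [0.2, -0.4, 1.0]
opening: 0.994
grasp_force: 0.0
```

```bash
python3 -c "
from h import *
go(405.2,388,44,np.pi/2)"
```

```text
t 49.15 pos [405.9 385.  149.1] psi [-3.141  0.     1.571] xyz [ 0.061 -0.015  2.101] a [-0.  0. -0.]
```

Request:
drive_tool(
  plan=[
    {"x":0.04,"y":-0.01,"z":0.7,"ax":0,"ay":0,"az":0,"hand":85},
    {"x":0.04,"y":-0.01,"z":1.3,"ax":0,"ay":0,"az":0,"hand":85},
    {"x":0.04,"y":-0.01,"z":1.7,"ax":0,"ay":0,"az":0,"hand":85},
    {"x":0.04,"y":-0.01,"z":2.0,"ax":0,"ay":0,"az":0,"hand":85},
    {"x":0.04,"y":-0.01,"z":2.1,"ax":0,"ay":0,"az":0,"hand":85},
    {"x":0.04,"y":-0.01,"z":2.1,"ax":0,"ay":0,"az":0,"hand":85},
  ],
)

```text
clock: 49.75
eef_pos: [405.5, 386.9, 43.9]
tcp_rot: [-3.141, 0.001, 1.57]
contact_force: [0.2, 0.8, -0.2]
opening: 0.997
grasp_force: 0.0
```

Request:
drive_tool(
  plan=[
    {"x":0,"y":0,"z":0,"ax":0,"ay":0,"az":0,"hand":75},
    {"x":0,"y":0,"z":0,"ax":0,"ay":0,"az":0,"hand":65},
    {"x":0,"y":0,"z":0,"ax":0,"ay":0,"az":0,"hand":50},
    {"x":0,"y":0,"z":0,"ax":0,"ay":0,"az":0,"hand":50},
    {"x":0,"y":0,"z":0,"ax":0,"ay":0,"az":0,"hand":50},
    {"x":0,"y":0,"z":0,"ax":0,"ay":0,"az":0,"hand":50},
  ],
  grip_force=50,
)

```text
clock: 50.35
eef_pos: [406.0, 388.6, 45.5]
tcp_rot: [3.14, -0.002, 1.571]
contact_force: [0.2, -1.2, 8.7]
opening: 0.683
grasp_force: 51.7
```

```bash
python3 -c "
from h import *
go(562.5,-212,41,np.pi/2)"
```

```text
t 50.35 pos [406.  388.6  45.5] psi [ 3.140e+00 -2.000e-03  1.571e+00] xyz [-12.014   3.125   0.077] a [ 0.02 -0.01  0.  ]
```

Request:
drive_tool(
  plan=[
    {"x":0,"y":0,"z":-0.2,"ax":0,"ay":0,"az":0,"hand":50},
    {"x":0,"y":0,"z":-0.9,"ax":0,"ay":0,"az":0,"hand":50},
    {"x":0,"y":0,"z":-1.8,"ax":0,"ay":0,"az":0,"hand":50},
    {"x":-0.6,"y":0.1,"z":-2.4,"ax":0,"ay":0,"az":0,"hand":50},
    {"x":-1.4,"y":0.3,"z":-2.6,"ax":0,"ay":0,"az":0,"hand":50},
    {"x":-2.2,"y":0.5,"z":-2.6,"ax":0,"ay":0,"az":0,"hand":50},
    {"x":-3,"y":0.7,"z":-2.6,"ax":0,"ay":0,"az":0,"hand":50},
    {"x":-3.8,"y":0.9,"z":-2.6,"ax":0,"ay":0,"az":0,"hand":50},
  ],
)

```text
clock: 51.15
eef_pos: [450.5, 196.5, 175.1]
tcp_rot: [3.14, -0.0, 1.572]
contact_force: [1.0, 0.1, -2.6]
opening: 0.683
grasp_force: 54.5
```

Request:
drive_tool(
  plan=[
    {"x":-0.8,"y":0.22,"z":0,"ax":0,"ay":0,"az":0,"hand":50},
    {"x":-1.6,"y":0.44,"z":0,"ax":0,"ay":0,"az":0,"hand":50},
    {"x":-2.4,"y":0.66,"z":0,"ax":0,"ay":0,"az":0,"hand":50},
    {"x":-3.2,"y":0.88,"z":0,"ax":0,"ay":0,"az":0,"hand":50},
    {"x":-4,"y":1.1,"z":0,"ax":0,"ay":0,"az":0,"hand":50},
    {"x":-4.8,"y":1.32,"z":0,"ax":0,"ay":0,"az":0,"hand":50},
    {"x":-5.6,"y":1.54,"z":0,"ax":0,"ay":0,"az":0,"hand":50},
    {"x":-6.4,"y":1.76,"z":0,"ax":0,"ay":0,"az":0,"hand":50},
  ],
)

```text
clock: 51.95
eef_pos: [538.6, -123.7, 174.9]
tcp_rot: [3.141, 0.0, 1.571]
contact_force: [0.6, 0.6, -2.1]
opening: 0.683
grasp_force: 54.5
```

```bash
python3 -c "
from h import *
go(562.7,-211.5,68,np.pi/2)"
```

```text
t 51.95 pos [ 538.6 -123.7  174.9] psi [3.141 0.    1.571] xyz [-1.755  0.48   2.138] a [0.01 0.   0.  ]
```

Request:
drive_tool(
  plan=[
    {"x":-0.8,"y":0.2,"z":0,"ax":0,"ay":0,"az":0,"hand":50},
    {"x":-1.5,"y":0.4,"z":0,"ax":0,"ay":0,"az":0,"hand":50},
    {"x":-1.75,"y":0.48,"z":0,"ax":0,"ay":0,"az":0,"hand":50},
    {"x":-1.75,"y":0.48,"z":0.7,"ax":0,"ay":0,"az":0,"hand":50},
    {"x":-1.75,"y":0.48,"z":1.4,"ax":0,"ay":0,"az":0,"hand":50},
    {"x":-1.75,"y":0.48,"z":2.0,"ax":0,"ay":0,"az":0,"hand":50},
    {"x":-1.75,"y":0.48,"z":2.1,"ax":0,"ay":0,"az":0,"hand":50},
    {"x":-1.75,"y":0.48,"z":2.1,"ax":0,"ay":0,"az":0,"hand":50},
  ],
)

```text
clock: 52.75
eef_pos: [562.0, -208.9, 68.9]
tcp_rot: [-3.14, -0.001, 1.571]
contact_force: [0.6, -0.2, -0.4]
opening: 0.683
grasp_force: 54.3
```

Request:
drive_tool(
  plan=[
    {"x":0,"y":0,"z":0,"ax":0,"ay":0,"az":0,"hand":50},
    {"x":0,"y":0,"z":0,"ax":0,"ay":0,"az":0,"hand":50},
  ],
)

```text
clock: 52.95
eef_pos: [563.8, -209.8, 71.0]
tcp_rot: [3.139, 0.001, 1.571]
contact_force: [0.5, -0.1, -1.7]
opening: 0.687
grasp_force: 54.3
```

Request:
drive_tool(
  plan=[
    {"x":-0.04,"y":-0.02,"z":0.2,"ax":0,"ay":0,"az":0,"hand":50},
    {"x":-0.04,"y":-0.02,"z":0.35,"ax":0,"ay":0,"az":0,"hand":50},
    {"x":-0.04,"y":-0.02,"z":0.45,"ax":0,"ay":0,"az":0,"hand":50},
    {"x":-0.04,"y":-0.02,"z":0.55,"ax":0,"ay":0,"az":0,"hand":50},
    {"x":-0.04,"y":-0.02,"z":0.62,"ax":0,"ay":0,"az":0,"hand":50},
    {"x":-0.04,"y":-0.02,"z":0.67,"ax":0,"ay":0,"az":0,"hand":50},
    {"x":-0.04,"y":-0.02,"z":0.67,"ax":0,"ay":0,"az":0,"hand":50},
  ],
)

```text
clock: 53.65
eef_pos: [561.3, -211.5, 35.6]
tcp_rot: [-3.141, -0.0, 1.571]
contact_force: [-1.6, 0.9, 0.8]
opening: 0.68
grasp_force: 54.6
```

Request:
drive_tool(
  plan=[
    {"x":0,"y":0,"z":0.03,"ax":0,"ay":0,"az":0,"hand":50},
    {"x":0,"y":0,"z":0.05,"ax":0,"ay":0,"az":0,"hand":50},
    {"x":0,"y":0,"z":0.05,"ax":0,"ay":0,"az":0,"hand":50},
  ],
)

```text
clock: 53.95
eef_pos: [561.6, -211.8, 35.3]
tcp_rot: [3.141, 0.0, 1.571]
contact_force: [-6.3, 1.9, 24.5]
opening: 0.681
grasp_force: 56.9
```

Seated at the expected depth. I'll release, retreat away from the camera's view and take the last look.

Request:
drive_tool(
  plan=[
    {"x":0,"y":0,"z":-0.05,"ax":0,"ay":0,"az":0,"hand":62},
    {"x":0,"y":0,"z":-0.05,"ax":0,"ay":0,"az":0,"hand":72},
    {"x":0,"y":0,"z":-0.05,"ax":0,"ay":0,"az":0,"hand":85},
    {"x":0,"y":0,"z":-0.05,"ax":0,"ay":0,"az":0,"hand":85},
    {"x":0,"y":0,"z":-0.7,"ax":0,"ay":0,"az":0,"hand":85},
    {"x":0,"y":0,"z":-1.5,"ax":0,"ay":0,"az":0,"hand":85},
    {"x":0,"y":0,"z":-2.4,"ax":0,"ay":0,"az":0,"hand":85},
    {"x":0,"y":0,"z":-3.2,"ax":0,"ay":0,"az":0,"hand":85},
  ],
)

```text
clock: 54.75
eef_pos: [561.4, -211.5, 194.7]
tcp_rot: [3.141, 0.0, 1.571]
contact_force: [1.0, 0.4, -0.0]
opening: 0.993
grasp_force: 0.0
```

Request:
drive_tool(
  plan=[
    {"x":8,"y":-2,"z":0,"ax":0,"ay":0,"az":0,"hand":85},
    {"x":8,"y":-2,"z":0,"ax":0,"ay":0,"az":0,"hand":85},
    {"x":8,"y":-2,"z":0,"ax":0,"ay":0,"az":0,"hand":85},
    {"x":8,"y":-2,"z":0,"ax":0,"ay":0,"az":0,"hand":85},
    {"x":8,"y":-2,"z":0,"ax":0,"ay":0,"az":0,"hand":85},
    {"x":8,"y":-2,"z":0,"ax":0,"ay":0,"az":0,"hand":85},
    {"x":8,"y":-2,"z":0,"ax":0,"ay":0,"az":0,"hand":85},
    {"x":8,"y":-2,"z":0,"ax":0,"ay":0,"az":0,"hand":85},
  ],
)

```text
clock: 55.55
eef_pos: [463.5, 178.3, 193.0]
tcp_rot: [3.141, -0.0, 1.571]
contact_force: [0.5, 0.2, 0.6]
opening: 0.995
grasp_force: 0.0
```

```bash
python3 -c "
from h import *
for i in range(4): b=imaging.grab_frame('top')
a=imaging.grab_frame('scene')
print(monitor.sense()['qvel'].round(3))
o=cv2.imread('pics/k1.png')
H=np.zeros((588,800,3),np.uint8)
H[:,:546]=cv2.resize(b[130:270,360:490,::-1],None,fx=4.2,fy=4.2,interpolation=cv2.INTER_CUBIC)[:588,:546]
H[:200,550:800]=cv2.resize(a[200:300,320:445,::-1],(250,200));H[220:420,550:800]=cv2.resize(a[190:290,370:495,::-1],(250,200))
cv2.imwrite('pics/z1.png',H)"
```

```text
[-0.033 -0.001 -0.    -0.001  0.    -0.001]
```

View pics/z1.png

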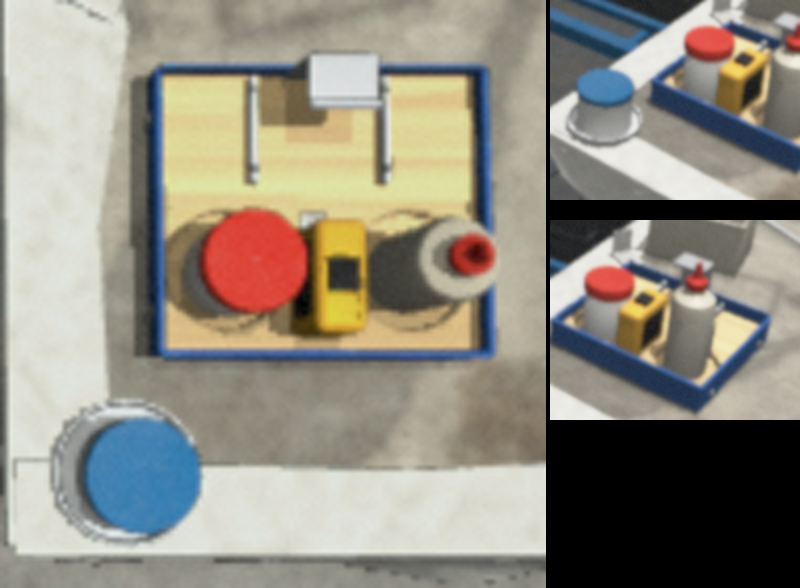

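The tin stands in the dish (145,475), and the jar (255,261), tape (340,276) and bottle (472,254) stand upright within about 3 mm of their original spots. I'm handing it in.

```bash
python3 -c "
from rig import r
print(r.sign_off())"
```

```text
the job is handed in; nothing more can be done
None
```

I handed the job in: the tin stands in the drip dish, and the jar, tape measure and bottle are back upright in the caddy within about 3 mm of where they stood, at about 56 s of the 152 s allowed.

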